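# Put the blue circuit module back in its rack bay

## Task

Free the blue circuit module from the trainer box: pull the clamp's spring collar up, turn it clockwise until the red arm is out of the way, and let it drop so that it latches there. Then put the module back in the rack bay with the blue label, holding it until it is practically all the way down rather than dropping it in, and leave it fully home. Leave the other modules, the multimeter and the screwdriver where they are.

Things in the scene. Friction and masses are not known exactly. Their poses are not given: they have to be found in the camera images.
- module: Blue circuit module, 76 mm tall, 0.11 kg, upright in the trainer's black pocket (10 mm deep). Origin: centre of its foot; z up its height, x width, y thickness. Foot 42 x 20 mm, 6 high; heavy base 46 x 24 up to 30 mm; upper body 34 x 24 from 30 to 76 mm: grip this across the 24 mm (y), fingertips at least 40 mm above the foot, to stay clear of pocket and bay. Either way round is alike.
- collar_top (a point): Centre of the top of the clamp collar, a round knurled aluminium sleeve with a red band, 28 mm across, 35 mm tall, axis vertical, 72 mm from the module's axis on the module's +x side. It stands on the white trainer box (220 x 200 mm, top 40 mm above the table); its top is 112 mm above the table, the module's 116 mm. Rises and turns with the collar.
- toe_tip (a point): Tip of the clamp's flat red arm (6 mm thick, 14 mm wide), which sticks out 54 mm from the collar's axis just under the sleeve and turns with it. At first it lies 1.5 mm above the shoulder of the module (30 mm above its foot) and holds the module in.
- collar_lift (a joint): How far the collar is pulled up, m: 0 down, at most 0.014. A spring (about 7 N at rest, 10 N at 10 mm) draws it down. It must be up more than 6 mm to turn, as a key under it sits in a notch; 9 to 11 mm is comfortable.
- collar (a joint): How far the collar is turned, rad: 0 with the arm over the module, growing clockwise seen from above, stop at 1.36. Let go beyond about 1.2, it drops into the open notch and stays there (1.3 is a good value).
- slot_blue (a point): Floor centre of the empty bay with blue labels (on its broad sides and rims), one of four in a row, 66 mm apart, in any order, in the storage rack. z: the bay's axis, out of its mouth, leaning 30 degrees from vertical towards the robot; x: up and away from the robot, inside 51 mm; y: level, along the row, inside 29 mm. 36 mm deep, walls 4 mm. Home: the module's origin at this floor, its axes along these.
- slot_yellow (a point): Floor centre of the other empty bay, with yellow labels; same axes and sizes. Not the blue module's place.
- module_red: Red module, same shape as the blue one, standing in the bay with red labels and leaning with it, 40 mm of it out of the bay. Leave it there.
- module_green: Green module, same shape, standing likewise in the bay with green labels. Leave it there.
- multimeter: Yellow multimeter lying on the table beyond the rack, 140 x 75 x 35 mm, origin at the centre of its underside. Leave it alone.
- screwdriver: Screwdriver, about 0.2 m long, lying on the table beyond the trainer box. Leave it alone.
There are look-alikes about, which are no part of the job. Several things have the shape of the module; the one meant has the colours described above.

How it is judged:
By the outcome, as a careful person would: the job done as asked, in the order asked, and still so for the second after the job is handed in, with the robot touching nothing.
It also fails if it takes over 53 s, if anything falls off the work surface, if the arm or the gripper's body presses on something with over 40 N, if the wrist force passes 120 N, or if a joint passes its speed limit or range.

## Robot

A 6-joint arm with a two-finger parallel gripper is mounted at the origin on the work surface. World frame = base frame: x ahead of the robot, y to its left, z up, the work surface at z = 0. Lengths are in m, angles in degrees, forces in N, time in s.
With the tool pointing down it reaches from about 0.25 to 0.725 m from the base axis. Payload 9.7 kg.
Tool frame: the origin (TCP) lies at the centre of the arm's flange, where the gripper is bolted on; the fingertips stand 173 mm ahead of it and the grasp point (between the pads) lies bot.grip_depth ahead of it (bot.grip_depth is the distance from the TCP to the grasp point, in m); z points along the fingers, y is the direction in which the jaws open and shut (so a half turn about z gives the same grasp; the last joint's range is limited). The gripper opens to 85 mm and grips with 20 to 120 N. Pads are 22 mm wide; open, the fingers measure 114 mm over their backs; the gripper's body (76 mm by 85 mm) begins 54 mm behind the grasp point. The pads swing forward as they close: fully open they stand 13 mm farther back than shut.
Start: joints at [0, 4.979, 10.078, 95.1, 0, 90], TCP at [0.55, 0, 0.405] pointing down, gripper open.
Joint ranges: [-179.16, 179.16], [-48.56, 103.87], [-65.8, 70.77], [-126.05, 130.52], [-82.76, 87.17], [-180, 180]. Speed limits (degrees/s): [127.2, 127.2, 147.25, 180, 180, 180].

## Interface

Orientations are given as [roll, pitch, yaw] about the fixed x, y, z axes, in that order (R = Rz(yaw) Ry(pitch) Rx(roll)).
In Python, from workcell import status, viewer, bot gives the robot as it stands. The module is installed in compiled form; this text tells all that it offers.
- The arm moves only by the tool move_arm, never from a script. Its argument "commands" is a list of rows, each an object with "claw": the gripper's target within -1 to 1 (fully open at 1, half-way at 0, shut at -1); "travel": the shift along the tool's x, y, z in cm, a list of three; "turn": the turn about the tool's z in degrees. A call has 1 to 5 rows; each row shifts and turns the commanded pose from where the row before left it, along the tool's axes as they then stand; what a row does not reach is not made up. A row lasts 1/12 s, in which the tool goes at most 41.7 mm and 7.16 degrees, less where a joint would pass 70% of its speed; a pose out of reach is approached as far as the arm can. A call is refused whole if a number of a shift passes 4.17 or a number of a turn 7.16, either way. A call with a gripper value outside its range is refused whole. The fingers move at their own pace and stop on an object; "squeeze" is the grip in N (left out, the last holds). Time passes only in rows, so rows that do not move let the fingers close. It gives the time, the measured TCP pose, the force and the opening at its end, in the units of the state.
- status.get_obs(): the state, without advancing time (a new reading comes with each control period).
- viewer.camera(name): name is "scene" or "side" or "wrist"; returns the picture (420x560x3 uint8, blue, green, red); there is no depth.
- viewer.camera_params(name): a dict with "camera_matrix" (3x3 intrinsics, pixels), "xyz" and "rotation" of the camera in the world. Camera axes: x right, y up, looking along -z (the intrinsics and any distortion apply to the point x, -y, -z); pixel columns grow to the right and rows downward; lengths in m; the calibration is good to about 2 mm. A picture is of the moment at which its call begins: read the wrist's pose just before it. camera_params takes no time and is no camera call; for the wrist camera it gives the pose at the moment of the call.
- bot.job_done(): hands the job in, once; it reports no verdict.
The state is a dict: "time": time; "q": joint angles; "qd": joint speeds; "joint_efforts": joint torques, N m; "ee_pos": TCP position; "tcp_rot": TCP orientation; "wrist_force": force on the tool from outside, world axes, zero at the start; "torque": the same for the moment, N m; "opening": finger opening in m.
Only numpy, scipy, OpenCV 4.12 (cv2) and the standard library are available. Lean on these libraries where they do the work, as an engineer would, in place of code of your own. Each camera call takes 0.05 s, during which the arm holds its last target.

## Working session

There is one attempt and no reset: what is moved stays moved. The work goes in short steps, Python scripts to look and compute and a tool call to move; the robot and the scene stay as the last step left them, time stands still between calls to the robot, and variables do not carry over. Pictures are saved under pics/ and viewed, and the job is handed in when it is done.

Besides the shell and the picture viewer there is one more tool, called by a JSON object that holds its "op" and its "data". move_arm: Moves the arm, as the interface text tells. Its arguments: {"type":"object","properties":{"commands":{"type":"array"},"squeeze":{"type":"number"}},"required":["commands"]}

```bash
mkdir -p pics; ls
python3 - <<'E'
from workcell import status, viewer, bot
import cv2
for n in ["scene","side","wrist"]:
    im=viewer.camera(n); cv2.imwrite(f"pics/{n}0.png",im)
    p=viewer.camera_params(n); print(n,p)
print(status.get_obs(), bot.grip_depth)
E
```

```text
pics
scene {'camera_matrix': array([[504.28070358,   0.        , 275.44667082],
       [  0.        , 504.28070358, 206.59374864],
       [  0.        ,   0.        ,   1.        ]]), 'xyz': array([1.19938651, 0.25641903, 0.91407784]), 'rotation': array([ 40.19923429,  -1.08733124, 107.27407917])}
side {'camera_matrix': array([[485.92546233,   0.        , 278.43915112],
       [  0.        , 485.92546233, 212.02766128],
       [  0.        ,   0.        ,   1.        ]]), 'xyz': array([ 0.13073134, -0.58331819,  0.98609135]), 'rotation': array([ 40.19032077,   0.11095917, -32.99397083])}
wrist {'camera_matrix': array([[329.55130641,   0.        , 283.22360195],
       [  0.        , 329.55130641, 211.03000087],
       [  0.        ,   0.        ,   1.        ]]), 'xyz': array([0.54928408, 0.08242049, 0.37179329]), 'rotation': array([-1.83267432e+01,  1.53748411e-02, -5.28445493e-02])}
{'time': 0.15, 'q': array([-8.33040115e-04,  5.00326114e+00,  1.00449122e+01,  9.51011444e+01,
        1.30117563e-03,  8.99993895e+01]), 'qd': array([-0.0115575 , -0.234597  ,  0.12846619, -0.00967037,  0.0082538 ,
       -0.04051054]), 'joint_efforts': array([-3.04631758e-03, -5.20762289e+01,  4.65044117e+01,  1.38444663e-02,
       -2.16874664e-04, -1.82086734e-05]), 'ee_pos': array([ 5.49992571e-01, -5.46208948e-06,  4.04151871e-01]), 'tcp_rot': array([-1.79940507e+02, -1.30180884e-03,  8.99997761e+01]), 'wrist_force': array([-0.58526837, -0.64663497,  1.05128085]), 'torque': array([ 0.01692453, -0.07113513, -0.01237964]), 'opening': 0.08542282632359118} 0.1547
```

View pics/scene0.png

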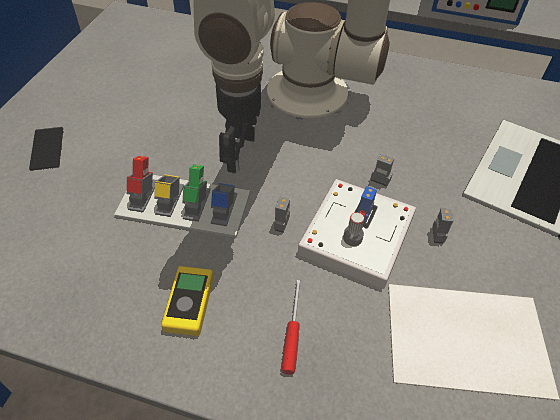

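View pics/side0.png

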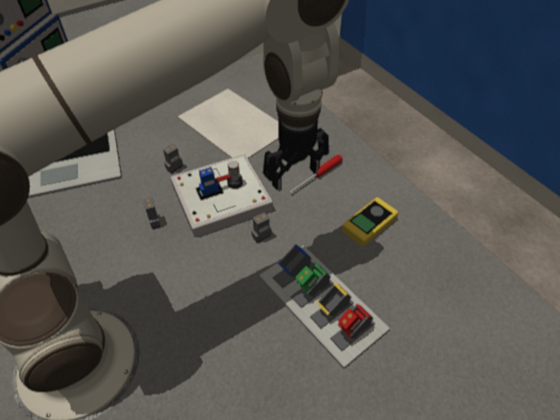

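View pics/wrist0.png

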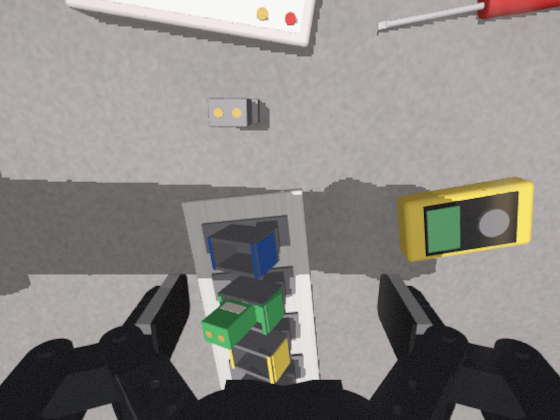

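Run:
```python
import cv2
s=cv2.imread('pics/scene0.png'); d=cv2.imread('pics/side0.png')
cv2.imwrite('pics/c1.png',cv2.resize(s[165:290,290:420],None,fx=4.6,fy=4.6,interpolation=cv2.INTER_CUBIC))
cv2.imwrite('pics/c2.png',cv2.resize(d[145:240,165:285],None,fx=6,fy=6,interpolation=cv2.INTER_CUBIC))
cv2.imwrite('pics/c3.png',cv2.resize(s[145:245,110:255],None,fx=5.5,fy=5.5,interpolation=cv2.INTER_CUBIC))
cv2.imwrite('pics/c4.png',cv2.resize(d[235:365,255:395],None,fx=4.5,fy=4.5,interpolation=cv2.INTER_CUBIC))
```

```text
(no output)
```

View pics/c1.png

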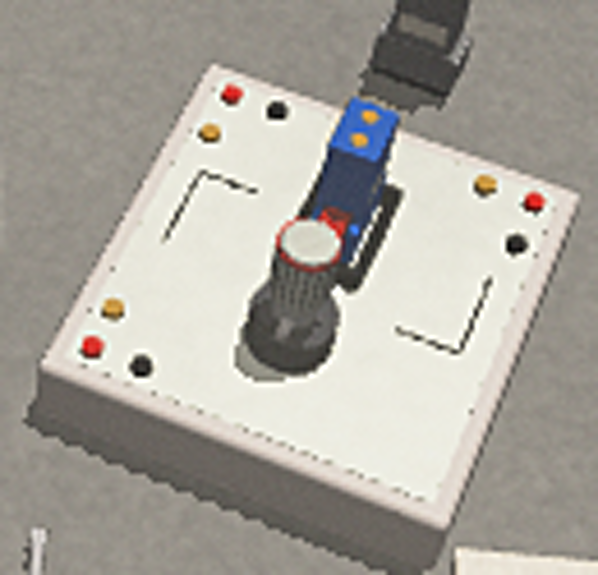

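View pics/c2.png

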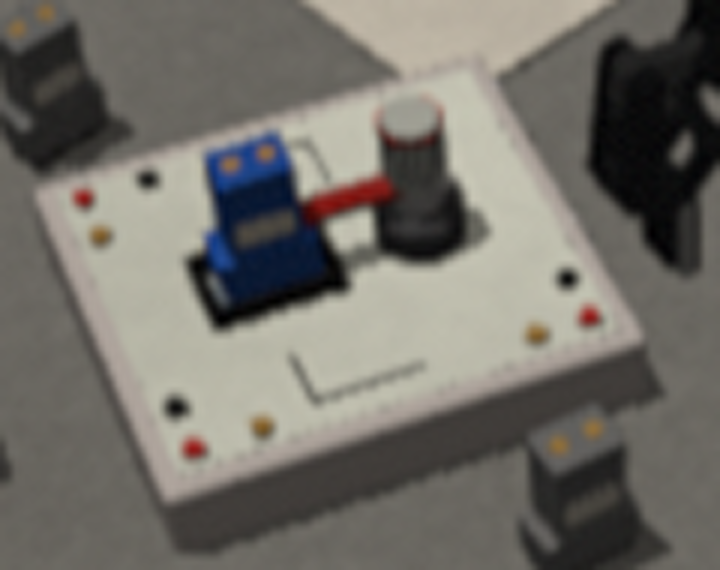

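View pics/c3.png

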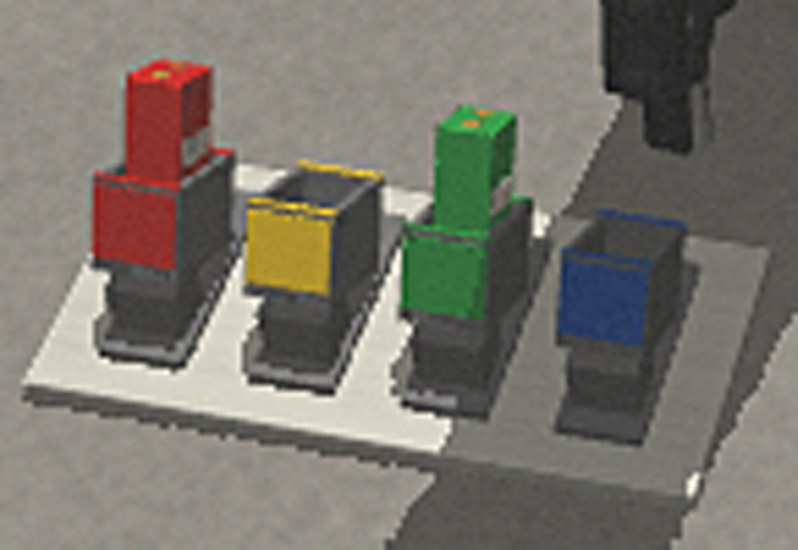

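View pics/c4.png

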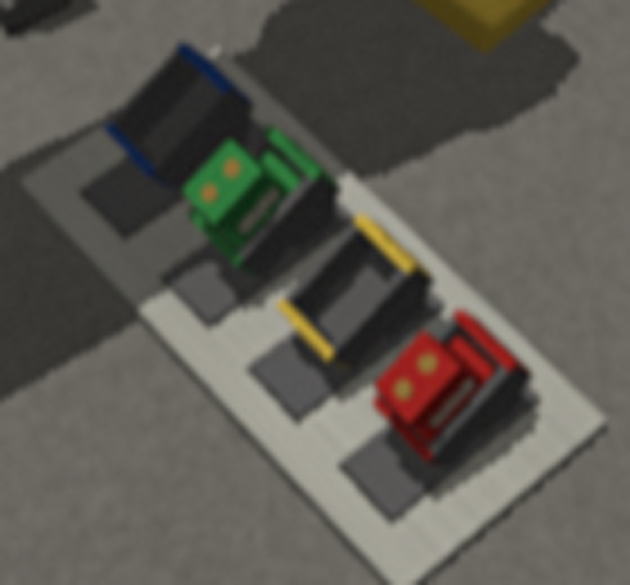

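```bash
cat > h.py <<'E'
import numpy as np, cv2
from scipy.spatial.transform import Rotation as R
from scipy.optimize import least_squares
def rot(r): return R.from_euler('xyz',r,degrees=True).as_matrix()
def ray(p,uv):
    K=p['camera_matrix']; u,v=uv
    d=np.array([(u-K[0,2])/K[0,0],-(v-K[1,2])/K[1,1],-1]); d=rot(p['rotation'])@d
    return p['xyz'],d/np.linalg.norm(d)
def proj(p,X):
    K=p['camera_matrix']; c=(np.atleast_2d(X)-p['xyz'])@rot(p['rotation'])
    return np.stack([K[0,2]+K[0,0]*c[:,0]/-c[:,2],K[1,2]-K[1,1]*c[:,1]/-c[:,2]],1)
def onz(p,uv,z):
    o,d=ray(p,uv); return o+d*(z-o[2])/d[2]
def tri(*obs):
    A=np.zeros((3,3));b=np.zeros(3)
    for p,uv in obs:
        o,d=ray(p,uv);M=np.eye(3)-np.outer(d,d);A+=M;b+=M@o
    X=np.linalg.solve(A,b); return X,[np.round(proj(p,X)[0]-uv,1) for p,uv in obs]
E
python3 - <<'E'
from h import *
from workcell import viewer
S=viewer.camera_params('scene');D=viewer.camera_params('side')
np.set_printoptions(precision=4,suppress=True)
f=lambda x,y,s,ox,oy:np.array([(x+.5)/s-.5+ox,(y+.5)/s-.5+oy])
c1=lambda x,y:f(x,y,4.6,290,165);c2=lambda x,y:f(x,y,6,165,145);c3=lambda x,y:f(x,y,5.5,110,145);c4=lambda x,y:f(x,y,4.5,255,235)
for n,a,b,z in [('collar',c1(311,244),c2(410,119),.112),('mod',c1(366,128),c2(249,163),.116),('boxL',c1(215,67),c2(38,190),.04),('boxR',c1(580,197),c2(478,60),.04),('boxN',c1(447,525),c2(645,342),.04),('boxF',c1(45,365),c2(165,500),.04)]:
    print(n,tri((S,a),(D,b)),onz(S,a,z),onz(D,b,z))
for n,a,b in [('far? 1',c3(602,212),c4(108,125)),('2',c3(685,225),c4(183,45)),('bb',c3(625,237),c4(176.5,112.5))]:
    print(n,tri((S,a),(D,b)))
# bay rims four corners
for n,a,b in [('robot side, -y',c3(602,212),c4(165,183)),('robot,+y',c3(685,225),c4(108,125)),('away -y',c3(562,250),c4(250,97)),('away +y',c3(650,262),c4(183,45))]:
    print(n,tri((S,a),(D,b)))
E
```

```text
collar (array([0.5216, 0.2377, 0.1095]), [array([-0.1,  0.1]), array([-0.1, -0.1])]) [0.5235 0.238  0.112 ] [0.5206 0.235  0.112 ]
mod (array([0.4496, 0.2482, 0.114 ]), [array([-0.4,  0.2]), array([-0.3, -0.2])]) [0.4506 0.2488 0.116 ] [0.4491 0.2452 0.116 ]
boxL (array([0.389 , 0.207 , 0.1272]), [array([ 20. , -14.3]), array([19.8, 11.3])]) [0.3618 0.1656 0.04  ] [0.3888 0.3545 0.04  ]
boxR (array([0.538 , 0.2977, 0.1399]), [array([-28.1,  14.1]), array([-18.2, -14.5])]) [0.3914 0.3578 0.04  ] [0.5993 0.3195 0.04  ]
boxN (array([ 0.5916,  0.2731, -0.0513]), [array([-30.6,  12.2]), array([-20.3, -13.8])]) [0.6018 0.3253 0.04  ] [0.5699 0.1268 0.04  ]
boxF (array([ 0.4261,  0.1669, -0.0634]), [array([ 27. , -17.8]), array([27.5, 11.5])]) [0.5729 0.1326 0.04  ] [0.3568 0.1617 0.04  ]
far? 1 (array([ 0.4767, -0.0725,  0.0715]), [array([ 5.8, -2.5]), array([5.9, 2.4])])
2 (array([ 0.513 , -0.0451,  0.0966]), [array([-4.2,  1.7]), array([-4. , -1.7])])
bb (array([ 0.5005, -0.07  ,  0.0719]), [array([-1.2,  0.5]), array([-1.2, -0.5])])
robot side, -y (array([ 0.4776, -0.0918,  0.0553]), [array([-1.7,  0.7]), array([-1.8, -0.7])])
robot,+y (array([ 0.4735, -0.0521,  0.0586]), [array([-0.2,  0.1]), array([-0.2, -0.1])])
away -y (array([ 0.5292, -0.0879,  0.0864]), [array([-2.5,  0.9]), array([-2.4, -0.9])])
away +y (array([ 0.5214, -0.0481,  0.0875]), [array([-0.3,  0.1]), array([-0.3, -0.1])])
```

Candidates: the blue module in the trainer (scene 369,192), grey look-alikes (383,168), (282,213) and (443,224), red (140,170) and green (195,185) modules, and the blue bay (223,188). By colour and pocket, the target is the blue one at (369,192), and the crop shows it under the red arm. The collar top is at scene (357,218). Collar to module comes out at 72.7 mm against the 72 mm given, so the measurement holds. Next I'll move over the collar.

{"op": "move_arm", "data": {"commands": [{"claw": 0,"travel": [4,-0.5,0],"turn": 0},{"claw": 0,"travel": [4,-0.5,0],"turn": 0},{"claw": 0,"travel": [4,-0.5,0],"turn": 0},{"claw": 0,"travel": [4,-0.5,0],"turn": 0},{"claw": 0,"travel": [4,-0.5,0],"turn": -7}]}}

```text
time: 0.57
ee_pos: [0.5244, 0.2017, 0.4045]
tcp_rot: [-180.0, 0.0, 96.9]
wrist_force: [1.2, 0.1, 0.8]
opening: 0.0429
```

{"op": "move_arm", "data": {"commands": [{"claw": 0,"travel": [0,0,0],"turn": -7},{"claw": 0,"travel": [0,0,0],"turn": -7},{"claw": 0,"travel": [0,0,0],"turn": -7},{"claw": 0,"travel": [0,0,0],"turn": -7},{"claw": 0,"travel": [0,0,0],"turn": -7}]}}

```text
time: 0.98
ee_pos: [0.5249, 0.2002, 0.4044]
tcp_rot: [-180.0, -0.0, 132.4]
wrist_force: [0.7, 0.9, 0.5]
opening: 0.0432
```

```bash
cat > shot.py <<'E'
import sys
from h import *
from workcell import status, viewer
import pickle
np.set_printoptions(precision=4,suppress=True)
tag=sys.argv[1]
o=status.get_obs(); print({k:o[k] for k in ['time','q','ee_pos','tcp_rot','wrist_force','torque','opening']})
for n in sys.argv[2:]:
    p=viewer.camera_params(n); im=viewer.camera(n)
    cv2.imwrite(f'pics/{tag}_{n}.png',im); pickle.dump(p,open(f'pics/{tag}_{n}.pkl','wb'))
E
python3 shot.py a wrist
```

```text
{'time': 0.9833, 'q': array([20.8796,  6.6429, 11.8432, 95.2363, -0.0003, 68.5108]), 'ee_pos': array([0.5249, 0.2002, 0.4044]), 'tcp_rot': array([-179.9664,   -0.0129,  132.3687]), 'wrist_force': array([0.7476, 0.8586, 0.5326]), 'torque': array([-0.0282,  0.0255,  0.0194]), 'opening': 0.04316401154345372}
```

View pics/a_wrist.png

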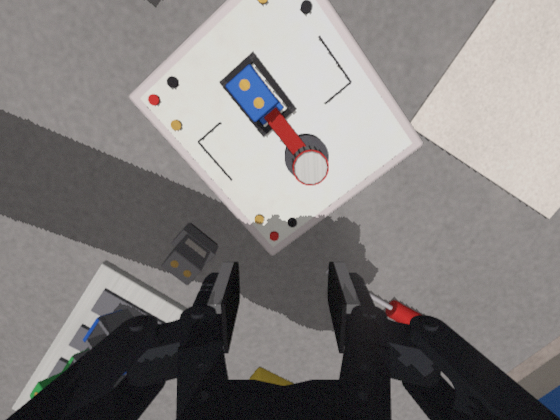

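The picture shows the collar top at about (311,168), the module top at (252,95), and the red arm between them.

Run:
```python
import cv2
d=cv2.imread('pics/a_wrist.png')
cv2.imwrite('pics/a1.png',cv2.resize(d[45:195,205:345],None,fx=4,fy=4,interpolation=cv2.INTER_CUBIC))
```

```text
(no output)
```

View pics/a1.png

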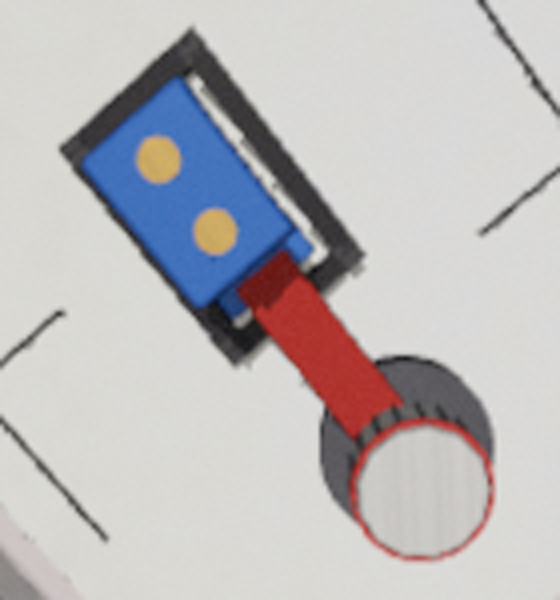

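Run:
```python
from h import *
import pickle
np.set_printoptions(precision=4,suppress=True)
p=pickle.load(open('pics/a_wrist.pkl','rb'))
f=lambda x,y:np.array([(x+.5)/4-.5+205,(y+.5)/4-.5+45])
c=onz(p,f(422,488),.112);print('collar',c)
cs=[onz(p,f(*q),.116) for q in [(182,77),(298,235),(202,306),(82,160)]]
m=sum(cs)/4
print('mod',m,[np.linalg.norm(cs[i]-cs[(i+1)%4]) for i in range(4)])
for i in range(4):
    e=cs[(i+1)%4]-cs[i];print(np.degrees(np.arctan2(e[1],e[0])))
e=c-m;print(np.linalg.norm(e),np.degrees(np.arctan2(e[1],e[0])))
ds=[onz(p,f(*q),.116) for q in [(158,159),(216,231)]];e=ds[1]-ds[0];print('dots',np.degrees(np.arctan2(e[1],e[0])))
```

```text
collar [0.5186 0.2397 0.112 ]
mod [0.4494 0.2506 0.116 ] [np.float64(0.03375479385333136), np.float64(0.022058024837371466), np.float64(0.03317307424370531), np.float64(0.023165200604005266)]
-10.141799367407105
-102.64739187481088
171.80235989582044
78.959115443384
0.07017097292412462 -8.90426378612488
dots -8.169032617776523
```

{"op": "move_arm", "data": {"commands": [{"claw": 0,"travel": [0,0,1],"turn": -7},{"claw": 0,"travel": [0,0,1],"turn": -7},{"claw": 0,"travel": [0,0,1],"turn": -7},{"claw": 0,"travel": [0,0,1],"turn": -7},{"claw": 0,"travel": [0,0,1],"turn": -7}]}}

```text
time: 1.45
ee_pos: [0.525, 0.1999, 0.3539]
tcp_rot: [-180.0, -0.0, 167.2]
wrist_force: [-0.1, 0.3, 0.0]
opening: 0.0429
```

{"op": "move_arm", "data": {"commands": [{"claw": 0,"travel": [0,0,1],"turn": -7},{"claw": 0,"travel": [0,0,1],"turn": -7},{"claw": 0,"travel": [0,0,0],"turn": -7},{"claw": 0,"travel": [0,0,0],"turn": -7},{"claw": 0,"travel": [0,0,0],"turn": -7}]}}

```text
time: 1.87
ee_pos: [0.5249, 0.1999, 0.3342]
tcp_rot: [180.0, -0.1, -157.8]
wrist_force: [0.2, -0.5, 0.3]
opening: 0.0425
```

{"op": "move_arm", "data": {"commands": [{"claw": 0.0,"travel": [0,0,0],"turn": -5.5},{"claw": 0.0,"travel": [-1.3,3.6,0],"turn": 0},{"claw": 0.0,"travel": [0,0,0],"turn": 0}]}}

```text
time: 2.12
ee_pos: [0.5194, 0.2409, 0.3342]
tcp_rot: [179.9, 0.0, -152.6]
wrist_force: [-0.2, -0.3, -0.2]
opening: 0.0427
```

```bash
python3 shot.py b wrist
```

```text
{'time': 2.1167, 'q': array([24.8634,  7.2012,  4.6926, 87.4851,  0.088 , -2.5562]), 'ee_pos': array([0.5194, 0.2409, 0.3342]), 'tcp_rot': array([ 179.9124,    0.0102, -152.5805]), 'wrist_force': array([-0.217 , -0.3134, -0.1717]), 'torque': array([ 0.0299,  0.0162, -0.0104]), 'opening': 0.04272053247627793}
```

View pics/b_wrist.png

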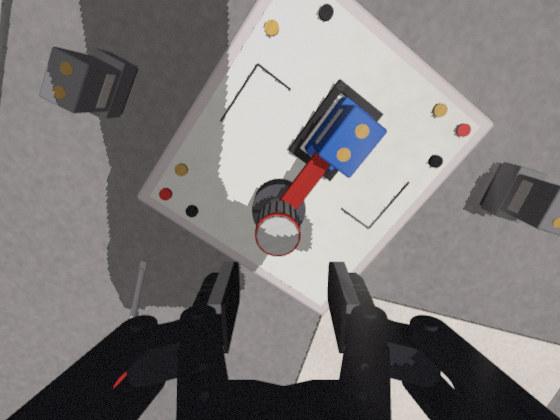

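Run:
```python
from h import *
import pickle
np.set_printoptions(precision=4,suppress=True)
p=pickle.load(open('pics/b_wrist.pkl','rb'));print(p)
for uv in [(278,235),(256,235),(300.5,235),(278,213),(278,257)]: print('collar',onz(p,uv,.112))
cs=[onz(p,q,.116) for q in [(345,97),(386,130),(362,176),(318,142)]]; print('mod',sum(cs)/4)
ds=[onz(p,q,.116) for q in [(362,131),(344,155)]];e=ds[1]-ds[0];print('dots',sum(ds)/2,np.degrees(np.arctan2(e[1],e[0])))
d=cv2.imread('pics/b_wrist.png')
cv2.imwrite('pics/b1.png',cv2.resize(d[75:275,235:400],None,fx=3,fy=3,interpolation=cv2.INTER_CUBIC))
```

```text
{'camera_matrix': array([[329.5513,   0.    , 283.2236],
       [  0.    , 329.5513, 211.03  ],
       [  0.    ,   0.    ,   1.    ]]), 'xyz': array([0.447 , 0.2052, 0.3019]), 'rotation': array([-18.4001,  -0.0792, 117.3648])}
collar [0.5184 0.2389 0.112 ]
collar [0.5247 0.2267 0.112 ]
collar [0.512  0.2513 0.112 ]
collar [0.5055 0.2323 0.112 ]
collar [0.5319 0.2457 0.112 ]
mod [0.4457 0.2483 0.116 ]
dots [0.4486 0.25   0.116 ] -7.394838209613782
```

View pics/b1.png

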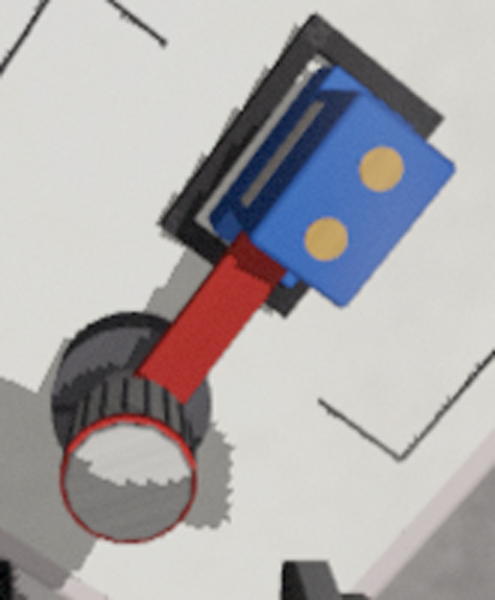

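{"op": "move_arm", "data": {"commands": [{"claw": 0.0,"travel": [0.1,-0.15,2.5],"turn": 0},{"claw": 0.0,"travel": [0,0,2.5],"turn": 0},{"claw": 0.0,"travel": [0,0,2.7],"turn": 0},{"claw": 0.0,"travel": [0,0,0],"turn": 0}], "squeeze": 60}}

```text
time: 2.5
ee_pos: [0.5185, 0.2352, 0.2522]
tcp_rot: [180.0, -0.4, -152.6]
wrist_force: [-1.2, -0.6, -1.2]
opening: 0.0429
```

```bash
python3 shot.py c wrist
```

```text
{'time': 2.5, 'q': array([24.3979,  7.6307, -3.8907, 78.9267, -0.01  , -2.9591]), 'ee_pos': array([0.5185, 0.2352, 0.2522]), 'tcp_rot': array([ 179.9868,   -0.448 , -152.643 ]), 'wrist_force': array([-1.1516, -0.5924, -1.1916]), 'torque': array([-0.0141,  0.0232, -0.0117]), 'opening': 0.042875939196519344}
```

View pics/c_wrist.png

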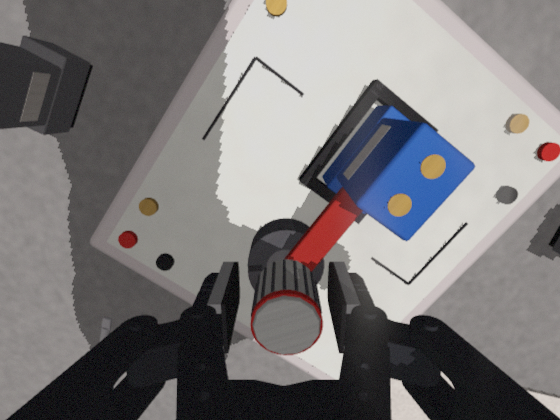

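{"op": "move_arm", "data": {"commands": [{"claw": 0.0,"travel": [0,0,0],"turn": 0},{"claw": 0.0,"travel": [0,0,0],"turn": 0}]}}

```text
time: 2.72
ee_pos: [0.5202, 0.2361, 0.2597]
tcp_rot: [-180.0, 0.1, -152.6]
wrist_force: [0.1, 0.0, 0.1]
opening: 0.0426
```

```bash
python3 shot.py d wrist
python3 - <<'E'
import cv2
d=cv2.imread('pics/d_wrist.png')
cv2.imwrite('pics/d1.png',cv2.resize(d[205:375,195:375],None,fx=3.2,fy=3.2,interpolation=cv2.INTER_CUBIC))
E
```

```text
{'time': 2.7167, 'q': array([24.4145,  7.4141, -3.2995, 79.1522, -0.0011, -3.0283]), 'ee_pos': array([0.5202, 0.2361, 0.2597]), 'tcp_rot': array([-179.9918,    0.1339, -152.5572]), 'wrist_force': array([0.1445, 0.0291, 0.0621]), 'torque': array([-0.0117, -0.0551,  0.0542]), 'opening': 0.04259066859336406}
```

View pics/d1.png

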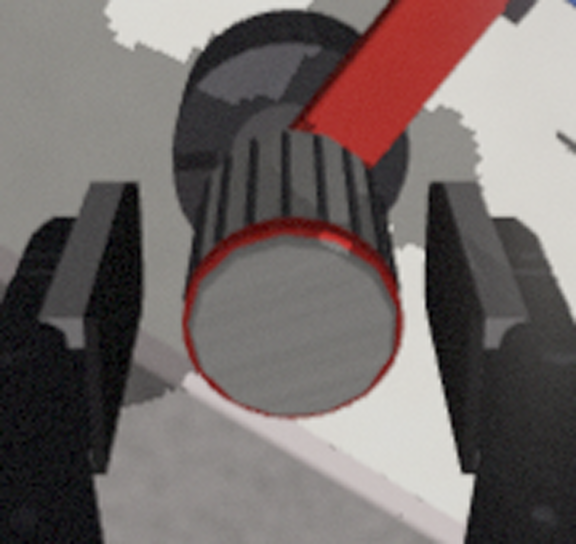

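Run:
```python
from h import *
import pickle
p=pickle.load(open('pics/d_wrist.pkl','rb'))
c=onz(p,(286.5,302.9),.112);print(c)
T=rot([180,0,-152.6]);print('tool',T.T@(c-np.array([.5202,.2361,.2597])))
```

```text
[0.51643458 0.23746775 0.112     ]
tool [0.00271356 0.00294715 0.1477    ]
```

{"op": "move_arm", "data": {"commands": [{"claw": 0.0,"travel": [0.2,0.22,0.2],"turn": 0},{"claw": 0.0,"travel": [0,0,0],"turn": 0},{"claw": -1,"travel": [0,0,0],"turn": 0},{"claw": -1,"travel": [0,0,0],"turn": 0},{"claw": -1,"travel": [0,0,0],"turn": 0}], "squeeze": 60}}

```text
time: 3.18
ee_pos: [0.5172, 0.2367, 0.2566]
tcp_rot: [-179.9, 0.1, -152.5]
wrist_force: [0.7, -5.2, 5.3]
opening: 0.0256
```

{"op": "move_arm", "data": {"commands": [{"claw": -1,"travel": [0,0,0],"turn": 0},{"claw": -1,"travel": [0,0,0],"turn": 0}]}}

```text
time: 3.35
ee_pos: [0.5172, 0.2367, 0.2566]
tcp_rot: [-179.9, 0.1, -152.5]
wrist_force: [0.5, -5.4, 5.0]
opening: 0.0251
```

```bash
python3 shot.py e wrist
```

```text
{'time': 3.35, 'q': array([24.6078,  7.1745, -3.9073, 78.8562, -0.0984, -2.8503]), 'ee_pos': array([0.5172, 0.2367, 0.2566]), 'tcp_rot': array([-179.8986,    0.0569, -152.5419]), 'wrist_force': array([ 0.4931, -5.3999,  4.9988]), 'torque': array([-0.9609, -0.0897, -0.0115]), 'opening': 0.025067050607603582}
```

View pics/e_wrist.png

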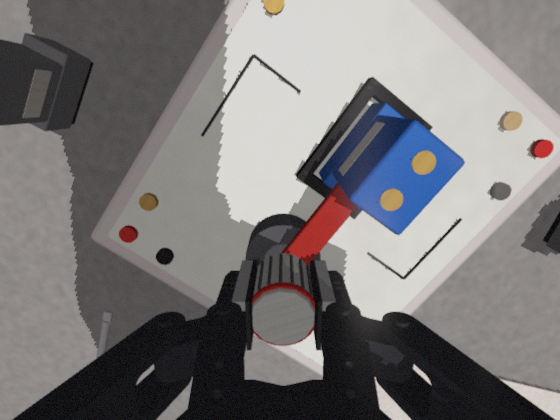

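{"op": "move_arm", "data": {"commands": [{"claw": -1,"travel": [0,0,-0.4],"turn": 0},{"claw": -1,"travel": [0,0,-0.4],"turn": 0},{"claw": -1,"travel": [0,0,-0.2],"turn": 0},{"claw": -1,"travel": [0,0,0],"turn": 0}]}}

```text
time: 3.73
ee_pos: [0.5173, 0.2367, 0.265]
tcp_rot: [-179.9, -0.0, -152.5]
wrist_force: [5.6, -4.1, -10.4]
opening: 0.0254
```

```bash
python3 shot.py f wrist
```

```text
{'time': 3.7333, 'q': array([24.6072,  7.1108, -3.0464, 79.8804, -0.097 , -2.8513]), 'ee_pos': array([0.5173, 0.2367, 0.265 ]), 'tcp_rot': array([-179.905 ,   -0.0423, -152.5415]), 'wrist_force': array([  5.5668,  -4.1113, -10.3726]), 'torque': array([-0.5919, -1.1423,  0.0495]), 'opening': 0.02544367805733564}
```

View pics/f_wrist.png

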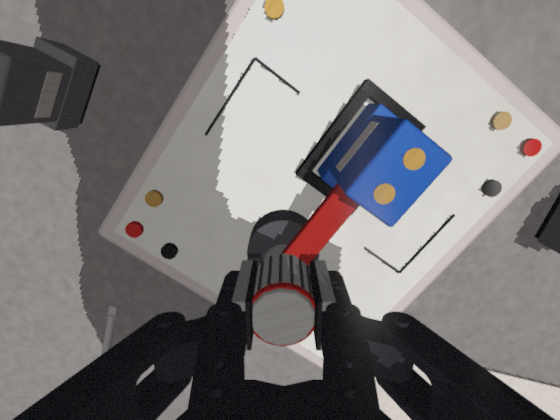

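{"op": "move_arm", "data": {"commands": [{"claw": -1,"travel": [0,0,-0.1],"turn": 4},{"claw": -1,"travel": [0,0,0],"turn": 5},{"claw": -1,"travel": [0,0,0],"turn": 5},{"claw": -1,"travel": [0,0,0],"turn": 5},{"claw": -1,"travel": [0,0,0],"turn": 5}]}}

```text
time: 4.2
ee_pos: [0.5172, 0.2374, 0.2656]
tcp_rot: [180.0, -0.0, -176.7]
wrist_force: [5.4, 3.3, -10.6]
opening: 0.0253
```

{"op": "move_arm", "data": {"commands": [{"claw": -1,"travel": [0,0,0],"turn": 5},{"claw": -1,"travel": [0,0,0],"turn": 5},{"claw": -1,"travel": [0,0,0],"turn": 5},{"claw": -1,"travel": [0,0,0],"turn": 5},{"claw": -1,"travel": [0,0,0],"turn": 5}]}}

```text
time: 4.62
ee_pos: [0.5173, 0.2381, 0.2659]
tcp_rot: [179.9, -0.0, 158.3]
wrist_force: [5.8, 8.5, -10.2]
opening: 0.0257
```

```bash
python3 shot.py g wrist
```

```text
{'time': 4.6167, 'q': array([24.6867,  7.1166, -2.9433, 79.8688,  0.1205, 46.3892]), 'ee_pos': array([0.5173, 0.2381, 0.2659]), 'tcp_rot': array([179.8653,  -0.0381, 158.2976]), 'wrist_force': array([  5.7693,   8.5357, -10.1768]), 'torque': array([ 1.885 , -1.3095,  0.006 ]), 'opening': 0.025676073941199824}
```

View pics/g_wrist.png

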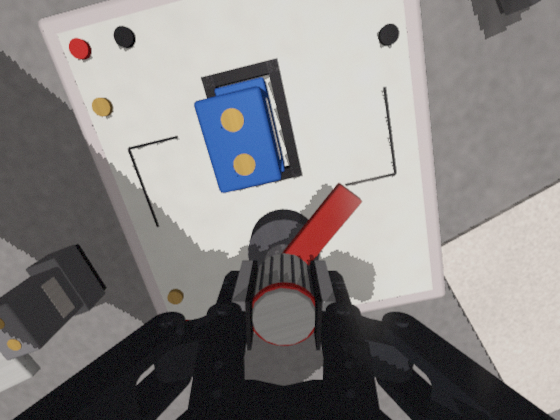

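{"op": "move_arm", "data": {"commands": [{"claw": -1,"travel": [0,0,0],"turn": 5},{"claw": -1,"travel": [0,0,0],"turn": 5},{"claw": -1,"travel": [0,0,0],"turn": 5},{"claw": -1,"travel": [0,0,0],"turn": 5},{"claw": -1,"travel": [0,0,0],"turn": 5.2}]}}

```text
time: 5.08
ee_pos: [0.5178, 0.2386, 0.2664]
tcp_rot: [179.7, -0.1, 133.1]
wrist_force: [9.5, 12.4, -8.9]
opening: 0.0252
```

```bash
python3 shot.py h_ wrist
```

```text
{'time': 5.0833, 'q': array([24.7089,  7.1118, -2.8951, 79.7832,  0.1643, 71.5873]), 'ee_pos': array([0.5178, 0.2386, 0.2664]), 'tcp_rot': array([179.7489,  -0.0896, 133.1221]), 'wrist_force': array([ 9.5361, 12.395 , -8.8789]), 'torque': array([ 2.6686, -1.9746,  0.1073]), 'opening': 0.0252049079037773}
```

View pics/h__wrist.png

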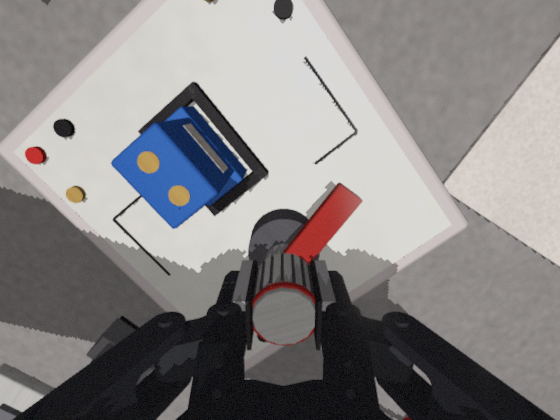

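{"op": "move_arm", "data": {"commands": [{"claw": 0,"travel": [0,0,0],"turn": 0},{"claw": 0,"travel": [0,0,0],"turn": 0},{"claw": 0,"travel": [0,0,0],"turn": 0}]}}

```text
time: 5.38
ee_pos: [0.5168, 0.2372, 0.2668]
tcp_rot: [-180.0, -0.0, 133.3]
wrist_force: [0.9, 0.7, -0.1]
opening: 0.0429
```

```bash
python3 shot.py i wrist
```

```text
{'time': 5.3833, 'q': array([24.6492,  7.0396, -2.9218, 80.0495, -0.0026, 71.3286]), 'ee_pos': array([0.5168, 0.2372, 0.2668]), 'tcp_rot': array([-179.9889,   -0.001 ,  133.3206]), 'wrist_force': array([ 0.9109,  0.7341, -0.0915]), 'torque': array([0.0183, 0.0044, 0.0152]), 'opening': 0.04285574962318606}
```

View pics/i_wrist.png

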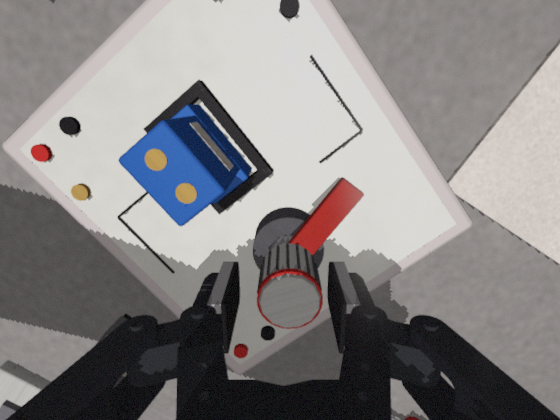

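The collar followed the gripper without slipping, 74 degrees, and dropped when released. I'll back off upward, check that it latched, and line up with the module.

{"op": "move_arm", "data": {"commands": [{"claw": 0,"travel": [0,0,-3],"turn": 0},{"claw": 0,"travel": [0,0,-4],"turn": 0},{"claw": 0,"travel": [0,0,0],"turn": -7},{"claw": 0,"travel": [0,0,0],"turn": -7},{"claw": 0,"travel": [0,0,0],"turn": -7}]}}

```text
time: 5.85
ee_pos: [0.517, 0.2371, 0.3378]
tcp_rot: [179.9, 0.1, 154.6]
wrist_force: [-0.0, 0.1, -1.1]
opening: 0.0425
```

{"op": "move_arm", "data": {"commands": [{"claw": 0,"travel": [0,0,0],"turn": -7},{"claw": 0,"travel": [0,0,0],"turn": -7},{"claw": 0,"travel": [3.5,0,0],"turn": -2.7},{"claw": 0,"travel": [3,0,0],"turn": 0},{"claw": 0,"travel": [0,0,0],"turn": 0}]}}

```text
time: 6.27
ee_pos: [0.4497, 0.2491, 0.3371]
tcp_rot: [-180.0, -0.1, 171.1]
wrist_force: [-0.6, -0.8, 0.9]
opening: 0.043
```

{"op": "move_arm", "data": {"commands": [{"claw": 0,"travel": [0,0,0],"turn": 0}]}}

```text
time: 6.35
ee_pos: [0.452, 0.2491, 0.3373]
tcp_rot: [180.0, 0.0, 171.1]
wrist_force: [0.4, -0.3, -0.7]
opening: 0.0428
```

```bash
python3 shot.py j wrist side scene
python3 - <<'E'
import cv2
d=cv2.imread('pics/j_side.png');s=cv2.imread('pics/j_scene.png')
import numpy as np
a=cv2.resize(s[165:290,290:420],(390,375),interpolation=cv2.INTER_CUBIC)
b=cv2.resize(d[140:240,165:275],(410,375),interpolation=cv2.INTER_CUBIC)
cv2.imwrite('pics/j1.png',np.hstack([a,b]))
E
```

```text
{'time': 6.35, 'q': array([28.8583, -0.5458, -3.0801, 87.4135, -0.0056, 37.7835]), 'ee_pos': array([0.452 , 0.2491, 0.3373]), 'tcp_rot': array([179.9725,   0.0447, 171.0748]), 'wrist_force': array([ 0.4234, -0.3191, -0.7256]), 'torque': array([-0.0084,  0.0183, -0.0313]), 'opening': 0.04277669334890162}
```

View pics/j_wrist.png

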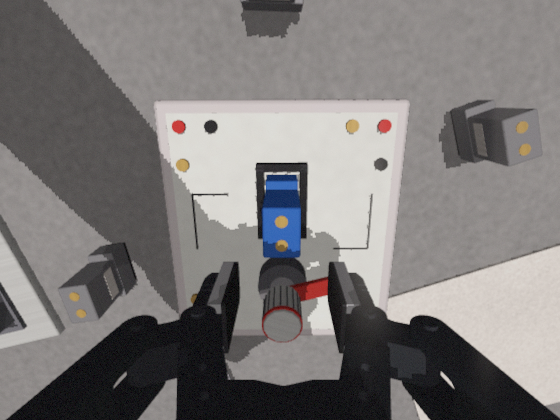

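View pics/j1.png

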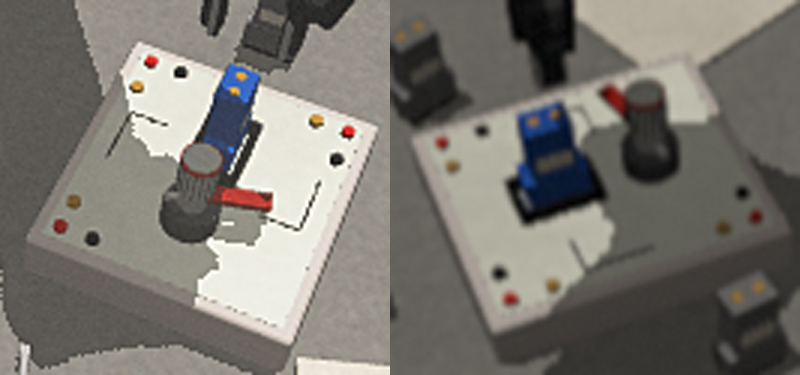

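The collar top is back at scene pixel (357.3,217.6), the same as before the lift, so it is down. The arm has swung clear. The module top is at about (282,225) in the wrist view, and it is square to the gripper.

Run:
```python
import cv2
d=cv2.imread('pics/j_wrist.png')
cv2.imwrite('pics/j2.png',cv2.resize(d[150:275,230:340],None,fx=4.8,fy=4.8,interpolation=cv2.INTER_CUBIC))
```

```text
(no output)
```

View pics/j2.png

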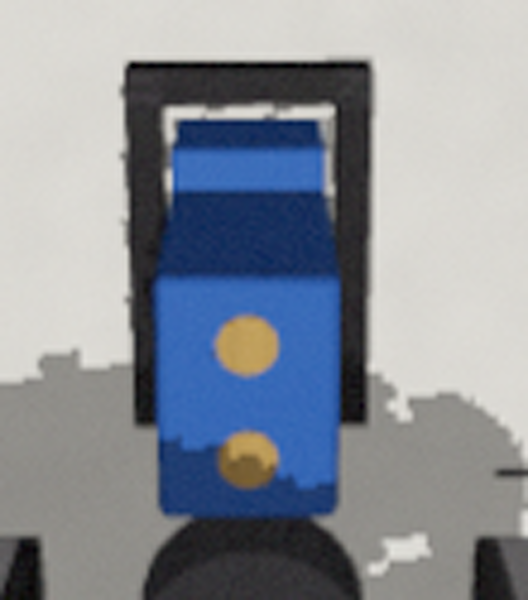

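Run:
```python
from h import *
import pickle
np.set_printoptions(precision=4,suppress=True)
p=pickle.load(open('pics/j_wrist.pkl','rb'))
T=rot([180,0,171.07]);t=np.array([.452,.2491,.3373])
f=lambda x,y:np.array([(x+.5)/4.8-.5+230,(y+.5)/4.8-.5+150])
def tl(x,y,z): w=onz(p,f(x,y),z); return w,(T.T@(w-t))*1000
for q in [(155,276),(340,276),(337,516),(161,516)]: print(tl(*q,.116))
print('mid',tl(248,278,.116),tl(249,516,.116))
print('collar',onz(p,(282.5,323.5),.112))
for z in (.05,.04): print('frame inner top',tl(163,105,z),tl(335,105,z),'outer',tl(127,64,z),tl(371,64,z))
print('shoulder',tl(174,148,.07),tl(324,148,.07)); print('base bottom?',tl(178,120,.05),tl(320,120,.05))
```

```text
(array([0.4292, 0.2413, 0.116 ]), array([ 21.289 , -11.2828, 221.3   ]))
(array([0.4328, 0.2642, 0.116 ]), array([ 21.2627,  11.9115, 221.3   ]))
(array([0.4657, 0.2591, 0.116 ]), array([-12.0051,  12.0364, 221.3   ]))
(array([0.4621, 0.2362, 0.116 ]), array([-11.9751, -11.1994, 221.3   ]))
mid (array([0.4313, 0.2527, 0.116 ]), array([ 21.0124,   0.3757, 221.3   ])) (array([0.4639, 0.2477, 0.116 ]), array([-11.9901,   0.4179, 221.3   ]))
collar [0.5164 0.24   0.112 ]
frame inner top (array([0.4207, 0.2401, 0.05  ]), array([ 29.4914, -13.7948, 287.3   ])) (array([0.4251, 0.2678, 0.05  ]), array([ 29.4624,  14.2962, 287.3   ])) outer (array([0.4132, 0.2355, 0.05  ]), array([ 36.2276, -19.4926, 287.3   ])) (array([0.4194, 0.2745, 0.05  ]), array([ 36.1877,  20.0292, 287.3   ]))
frame inner top (array([0.4227, 0.2391, 0.04  ]), array([ 27.4423, -14.3923, 297.3   ])) (array([0.4272, 0.268 , 0.04  ]), array([ 27.4121,  14.8007, 297.3   ])) outer (array([0.4148, 0.2344, 0.04  ]), array([ 34.4427, -20.3135, 297.3   ])) (array([0.4212, 0.2749, 0.04  ]), array([ 34.4013,  20.7587, 297.3   ]))
shoulder (array([0.4236, 0.2424, 0.07  ]), array([ 26.9714, -11.0604, 267.3   ])) (array([0.4272, 0.2649, 0.07  ]), array([ 26.9473,  11.7138, 267.3   ]))
base bottom? (array([0.4236, 0.242 , 0.05  ]), array([ 26.9985, -11.3869, 287.3   ])) (array([0.4272, 0.265 , 0.05  ]), array([ 26.9743,  11.8752, 287.3   ]))
```

{"op": "move_arm", "data": {"commands": [{"claw": 0,"travel": [0.45,0.04,3.0],"turn": 0},{"claw": 0,"travel": [0,0,2.5],"turn": 0},{"claw": 0,"travel": [0,0,1.5],"turn": 0},{"claw": 0,"travel": [0,0,0.86],"turn": 0},{"claw": 0,"travel": [0,0,0],"turn": 0}], "squeeze": 25}}

```text
time: 6.92
ee_pos: [0.4488, 0.2496, 0.2561]
tcp_rot: [-179.9, -0.1, 171.0]
wrist_force: [-0.8, 0.6, -0.6]
opening: 0.0422
```

{"op": "move_arm", "data": {"commands": [{"claw": 0,"travel": [0,0,0],"turn": 0},{"claw": -1,"travel": [0,0,0],"turn": 0},{"claw": -1,"travel": [0,0,0],"turn": 0},{"claw": -1,"travel": [0,0,0],"turn": 0},{"claw": -1,"travel": [0,0,0],"turn": 0}], "squeeze": 25}}

```text
time: 7.33
ee_pos: [0.449, 0.2502, 0.2594]
tcp_rot: [179.9, 0.1, 171.0]
wrist_force: [0.4, -1.1, 6.1]
opening: 0.0235
```

```bash
python3 shot.py k wrist
```

```text
{'time': 7.3333, 'q': array([ 29.127 ,  -0.3497, -11.4882,  78.729 ,  -0.018 ,  38.1335]), 'ee_pos': array([0.449 , 0.2502, 0.2594]), 'tcp_rot': array([179.9324,   0.1153, 170.9934]), 'wrist_force': array([ 0.3676, -1.0891,  6.0526]), 'torque': array([-0.2759, -0.1333,  0.0218]), 'opening': 0.02348425950209129}
```

View pics/k_wrist.png

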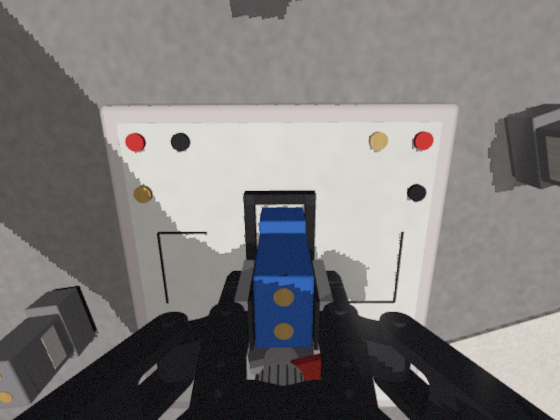

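{"op": "move_arm", "data": {"commands": [{"claw": -1,"travel": [0,0,-0.35],"turn": 0},{"claw": -1,"travel": [0,0,-0.3],"turn": 0},{"claw": -1,"travel": [0,0,0],"turn": 0},{"claw": -1,"travel": [0,0,0],"turn": 0}], "squeeze": 20}}

```text
time: 7.72
ee_pos: [0.4486, 0.2501, 0.2647]
tcp_rot: [180.0, -0.0, 171.0]
wrist_force: [1.1, 0.6, -1.3]
opening: 0.0236
```

```bash
python3 shot.py l wrist side
python3 - <<'E'
import cv2
d=cv2.imread('pics/l_side.png')
cv2.imwrite('pics/l1.png',cv2.resize(d[140:240,165:275],None,fx=5,fy=5,interpolation=cv2.INTER_CUBIC))
E
```

```text
{'time': 7.7167, 'q': array([ 29.1383,  -0.4128, -10.9636,  79.4461,   0.0042,  38.1323]), 'ee_pos': array([0.4486, 0.2501, 0.2647]), 'tcp_rot': array([179.9948,  -0.0001, 171.0059]), 'wrist_force': array([ 1.1167,  0.5539, -1.3266]), 'torque': array([-0.0191,  0.0119,  0.0308]), 'opening': 0.02361831380746082}
```

View pics/l1.png

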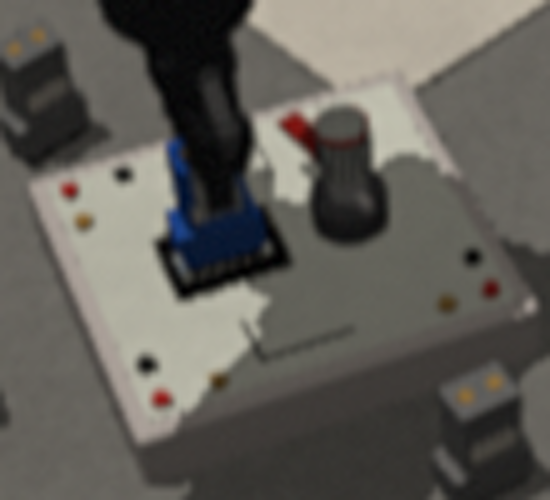

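View pics/l_wrist.png

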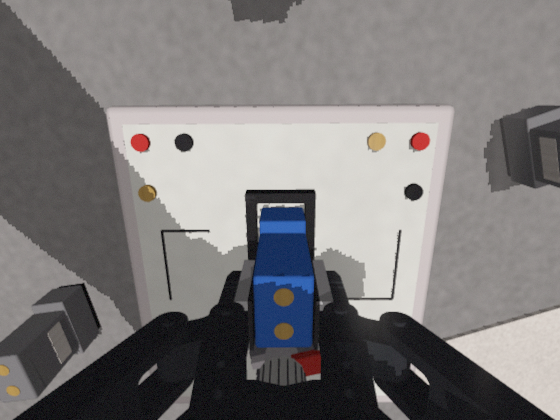

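The module lifts: the wrist force of -1.3 N is its weight. The moves can't tilt the tool, so I'll lean the module in the grip by 30 degrees. The pocket's near wall holds the foot while the gripper draws towards the robot.

{"op": "move_arm", "data": {"commands": [{"claw": -1,"travel": [0.3,0,-0.1],"turn": 0},{"claw": -1,"travel": [0.4,0,-0.05],"turn": 0},{"claw": -1,"travel": [0.4,0,-0.1],"turn": 0},{"claw": -1,"travel": [0.4,0,-0.1],"turn": 0},{"claw": -1,"travel": [0.4,0,-0.1],"turn": 0}]}}

```text
time: 8.23
ee_pos: [0.4299, 0.2529, 0.2691]
tcp_rot: [-180.0, 0.1, 171.0]
wrist_force: [4.9, -2.2, -2.7]
opening: 0.0238
```

```bash
python3 shot.py m side wrist
python3 - <<'E'
import cv2
d=cv2.imread('pics/m_side.png')
cv2.imwrite('pics/m1.png',cv2.resize(d[140:240,165:275],None,fx=5,fy=5,interpolation=cv2.INTER_CUBIC))
E
```

```text
{'time': 8.2333, 'q': array([ 30.4855,  -2.5443, -12.5596,  79.9308,  -0.0932,  39.514 ]), 'ee_pos': array([0.4299, 0.2529, 0.2691]), 'tcp_rot': array([-179.9624,    0.1009,  170.9715]), 'wrist_force': array([ 4.9397, -2.2438, -2.6581]), 'torque': array([-0.3941, -1.2686,  0.0744]), 'opening': 0.023750892584941945}
```

View pics/m1.png

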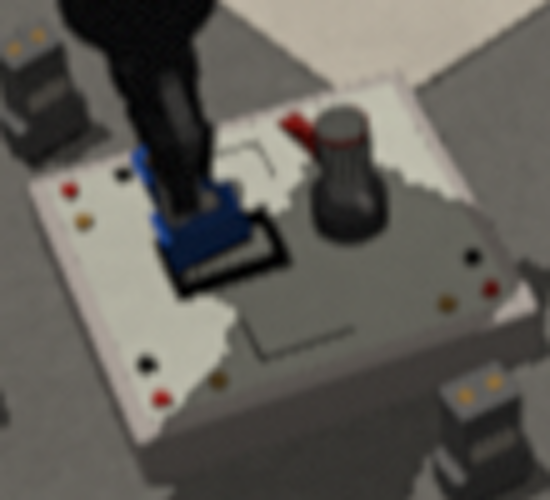

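View pics/m_wrist.png

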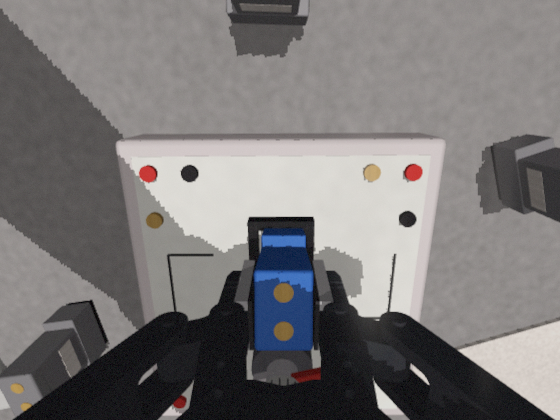

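It is pivoting in the grip with only about 5 N, so I'll continue.

{"op": "move_arm", "data": {"commands": [{"claw": -1,"travel": [0.4,0,-0.03],"turn": 0},{"claw": -1,"travel": [0.4,0,0],"turn": 0},{"claw": -1,"travel": [0.4,0,0],"turn": 0},{"claw": -1,"travel": [0.4,0,0.05],"turn": 0},{"claw": -1,"travel": [0.4,0,0.05],"turn": 0}]}}

```text
time: 8.75
ee_pos: [0.4104, 0.2561, 0.2687]
tcp_rot: [-180.0, 0.1, 171.0]
wrist_force: [5.6, -2.9, -1.6]
opening: 0.0238
```

```bash
python3 shot.py n side wrist
python3 - <<'E'
import cv2
d=cv2.imread('pics/n_side.png')
cv2.imwrite('pics/n1.png',cv2.resize(d[140:240,165:275],None,fx=5,fy=5,interpolation=cv2.INTER_CUBIC))
E
```

```text
{'time': 8.75, 'q': array([ 31.9829,  -4.6273, -14.5781,  79.9601,  -0.0796,  41.0088]), 'ee_pos': array([0.4104, 0.2561, 0.2687]), 'tcp_rot': array([-179.9984,    0.1195,  170.9739]), 'wrist_force': array([ 5.5676, -2.8525, -1.5607]), 'torque': array([-0.5925, -1.3748,  0.035 ]), 'opening': 0.02378513454557175}
```

View pics/n1.png

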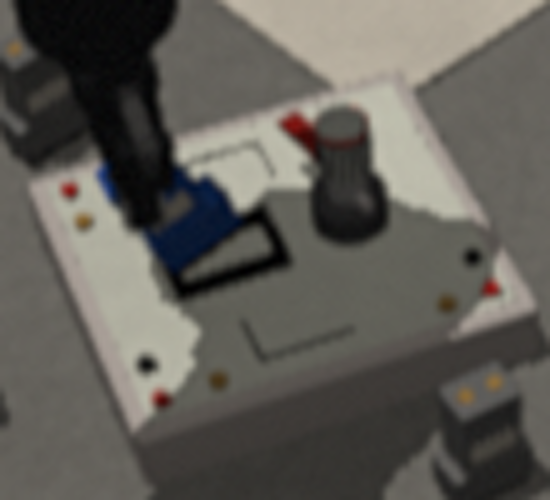

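View pics/n_wrist.png

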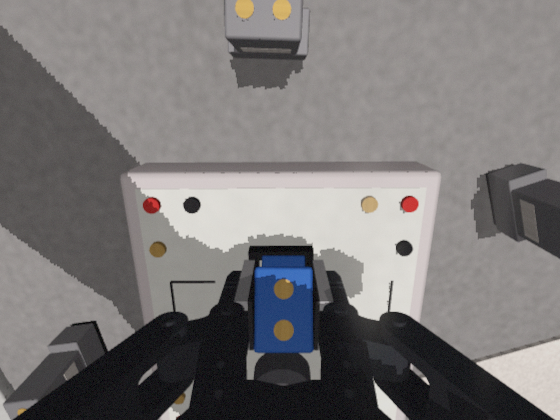

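{"op": "move_arm", "data": {"commands": [{"claw": -1,"travel": [-0.1,0,-2],"turn": 0},{"claw": -1,"travel": [0,0,-3],"turn": 0},{"claw": -1,"travel": [0,0,-3],"turn": 0},{"claw": -1,"travel": [0,0,0],"turn": 0},{"claw": -1,"travel": [0,0,0],"turn": 0}]}}

```text
time: 9.27
ee_pos: [0.4113, 0.2563, 0.3498]
tcp_rot: [179.9, 0.1, 171.0]
wrist_force: [0.8, -0.2, -1.7]
opening: 0.0233
```

```bash
python3 shot.py o side wrist scene
python3 - <<'E'
import cv2
d=cv2.imread('pics/o_wrist.png')
cv2.imwrite('pics/o1.png',cv2.resize(d[240:375,230:340],None,fx=4.4,fy=4.4,interpolation=cv2.INTER_CUBIC))
d=cv2.imread('pics/o_scene.png')
cv2.imwrite('pics/o2.png',cv2.resize(d[110:230,310:430],None,fx=4.8,fy=4.8,interpolation=cv2.INTER_CUBIC))
d=cv2.imread('pics/o_side.png')
cv2.imwrite('pics/o3.png',cv2.resize(d[110:230,130:250],None,fx=4.8,fy=4.8,interpolation=cv2.INTER_CUBIC))
E
```

```text
{'time': 9.2667, 'q': array([31.918 , -4.8319, -5.8258, 88.8685,  0.0506, 40.9047]), 'ee_pos': array([0.4113, 0.2563, 0.3498]), 'tcp_rot': array([179.8717,   0.0708, 171.0133]), 'wrist_force': array([ 0.8372, -0.1533, -1.6953]), 'torque': array([ 0.0304,  0.0606, -0.0068]), 'opening': 0.02331312342222925}
```

View pics/o1.png

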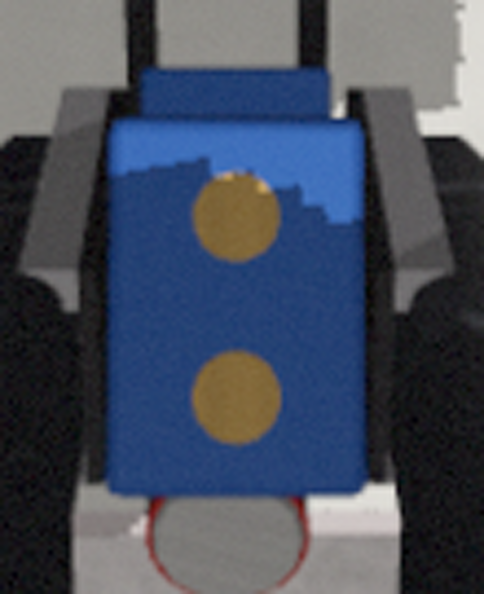

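View pics/o2.png

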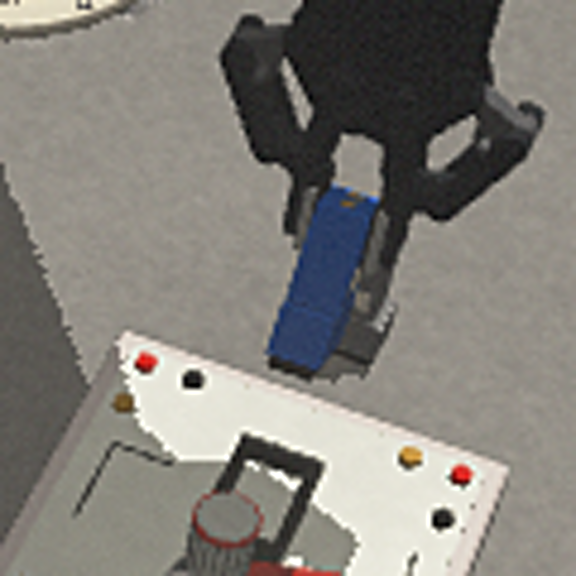

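View pics/o3.png

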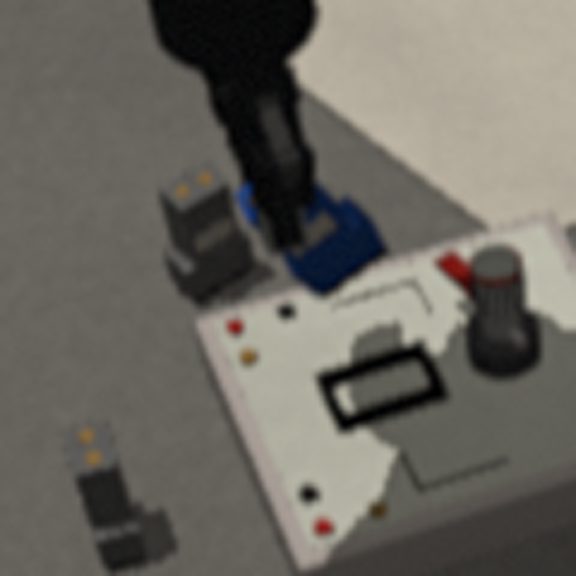

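```bash
cat > fit.py <<'E'
from h import *
def model(v,T,t):
    # v: theta(deg, top leaning to tool +x), grip-frame: position of module origin in tool x,z (m), y
    th,x,y,z=v; th=np.radians(th)
    # module axes in tool frame: z_m up = -tool z leaned toward tool +x
    zm=np.array([np.sin(th),0,-np.cos(th)]); xm=np.array([np.cos(th),0,np.sin(th)]) # xm along +tool x when th=0
    ym=np.cross(zm,xm)
    def W(pts): 
        P=np.array([x,y,z])+np.asarray(pts)[:,[0]]*xm+np.asarray(pts)[:,[1]]*ym+np.asarray(pts)[:,[2]]*zm
        return t+P@T.T
    return W
E
python3 - <<'E'
from fit import *
import pickle
np.set_printoptions(precision=4,suppress=True)
p=pickle.load(open('pics/o_wrist.pkl','rb'));S=pickle.load(open('pics/o_scene.pkl','rb'));D=pickle.load(open('pics/o_side.pkl','rb'))
T=rot([179.87,.07,171.01]);t=np.array([.4113,.2563,.3498])
f=lambda x,y:np.array([(x+.5)/4.4-.5+230,(y+.5)/4.4-.5+240])
# ym = zm x xm: check handedness; image right=tool y
ob=[((.017,-.012,.076),f(109,122)),((.017,.012,.076),f(363,122)),((-.017,-.012,.076),f(106,494)),((-.017,.012,.076),f(368,494))]
W=model((0,0,0,.2),T,t); a=proj(p,W([(0,.01,0),(0,-.01,0)])); sgn=1 if a[0,0]>a[1,0] else -1; print(sgn)
P=np.array([o[0] for o in ob])*[1,sgn,1];U=np.array([o[1] for o in ob])
g=lambda v:(proj(p,model(v,T,t)(P))-U).ravel()
r=least_squares(g,[30,0,0,.21],x_scale=[10,.01,.01,.01]);print(r.x,r.fun)
J=r.jac;print('sd',np.sqrt(np.diag(np.linalg.inv(J.T@J)))*0.5)
W=model(r.x,T,t)
q=lambda im,s,ox,oy:((im-[ox,oy]+.5)*s-.5)
pts=[(.023,.012,.03),(.023,-.012,.03),(.023,.012,.006),(.023,-.012,.006)]
print('wrist base near',q(proj(p,W(pts)),4.4,230,240))
pts=[(-.017,.012,.076),(-.017,-.012,.076),(-.023,.012,.03),(-.023,-.012,.03),(-.023,.012,.006),(-.023,-.012,.006),(.023,.012,.006),(.023,-.012,.006)]
print('scene',q(proj(S,W(pts)),4.8,310,110)); print('side',q(proj(D,W(pts)),4.8,130,110))
pv=np.array([0,0,.1547]);o=r.x[[1,2,3]];th=np.radians(r.x[0]);zm=np.array([np.sin(th),0,-np.cos(th)]);xm=np.array([np.cos(th),0,np.sin(th)])
print('grasp pt in module: x,z',(pv-o)@xm,(pv-o)@zm)
E
```

```text
-1
[23.2387 -0.0286  0.001   0.2194] [ 0.0435 -0.0532  0.1577 -0.0632  0.1192  0.0502 -0.3161  0.0636]
sd [2.3564 0.0033 0.0001 0.0008]
wrist base near [[141.8225  43.2166]
 [331.9005  43.1678]
 [152.9533  38.2085]
 [321.0752  38.1645]]
scene [[319.5644 206.5467]
 [373.9114 224.7196]
 [285.8876 308.1135]
 [339.15   326.6425]
 [270.5375 357.4418]
 [323.1291 376.0819]
 [295.9665 323.6385]
 [346.8384 341.4089]]
side [[301.5758 189.1299]
 [286.972  159.0945]
 [357.1841 234.5498]
 [342.3721 204.8997]
 [379.8094 260.4714]
 [364.9703 230.992 ]
 [305.9478 309.2124]
 [291.9995 279.2383]]
grasp pt in module: x,z 0.0007865885493856598 0.07074549078151125
```

Run:
```python
from fit import *
import pickle
np.set_printoptions(precision=4,suppress=True)
p=pickle.load(open('pics/o_wrist.pkl','rb'));S=pickle.load(open('pics/o_scene.pkl','rb'));D=pickle.load(open('pics/o_side.pkl','rb'))
T=rot([179.87,.07,171.01]);t=np.array([.4113,.2563,.3498])
f=lambda x,y:np.array([(x+.5)/4.4-.5+230,(y+.5)/4.4-.5+240])
for zs in (.03,.006):
  ob=[((.017,.012,.076),f(109,122)),((.017,-.012,.076),f(363,122)),((-.017,.012,.076),f(106,494)),((-.017,-.012,.076),f(368,494)),((.023,.012,zs),f(141,70)),((.023,-.012,zs),f(329,70))]
  P=np.array([o[0] for o in ob]);U=np.array([o[1] for o in ob])
  g=lambda v:(proj(p,model(v,T,t)(P))-U).ravel()
  r=least_squares(g,[30,0,0,.21],x_scale=[10,.01,.01,.01]);print(zs,r.x,r.fun)
  J=r.jac;print('sd',np.sqrt(np.diag(np.linalg.inv(J.T@J)))*0.5)
  W=model(r.x,T,t)
  q=lambda im,s,ox,oy:((im-[ox,oy]+.5)*s-.5)
  pts=[(-.017,.012,.076),(-.017,-.012,.076),(-.023,.012,.03),(-.023,-.012,.03),(-.023,.012,.006),(-.023,-.012,.006)]
  print('scene',q(proj(S,W(pts)),4.8,310,110)[:].tolist())
  pv=np.array([0,0,.1547]);o=r.x[[1,2,3]];th=np.radians(r.x[0]);zm=np.array([np.sin(th),0,-np.cos(th)]);xm=np.array([np.cos(th),0,np.sin(th)])
  print('grasp pt in module: x,z',(pv-o)@xm,(pv-o)@zm)
s=cv2.imread('pics/o_scene.png')
cv2.imwrite('pics/o4.png',cv2.resize(s[140:195,355:400],None,fx=10,fy=10,interpolation=cv2.INTER_CUBIC))
```

```text
0.03 [27.3635 -0.0341  0.0009  0.2181] [ 0.4245 -0.1925 -0.4569 -0.2023 -0.017   0.2121 -0.4374  0.2256  0.3824
 -0.0354  0.2913 -0.0451]
sd [0.3048 0.0004 0.0001 0.0006]
scene [[319.4370498356411, 206.47922577152062], [373.78561147055854, 224.6525022730864], [284.24508516599116, 309.31579534900203], [337.6555198712361, 327.9076325448506], [267.9112428563966, 359.97125975247747], [320.7160332799998, 378.70887852054767]]
grasp pt in module: x,z 0.001174364992546837 0.07201290628184392
0.006 [26.9626 -0.0332  0.0009  0.2177] [ 0.2358 -0.3945 -0.2701 -0.4045 -0.1676  0.4267 -0.2868  0.4403  2.7625
 -0.0721 -1.9991 -0.0808]
sd [0.217  0.0004 0.0001 0.0006]
scene [[319.98471092804465, 204.88932701804396], [374.3477437884603, 223.05596086968595], [284.9184869956612, 307.6670927272071], [338.3284175168507, 326.24672351147643], [268.6691864002037, 358.22864894928796], [321.46665573438514, 376.95094089152076]]
grasp pt in module: x,z 0.0010470949178824802 0.07118493010601257
```

View pics/o4.png

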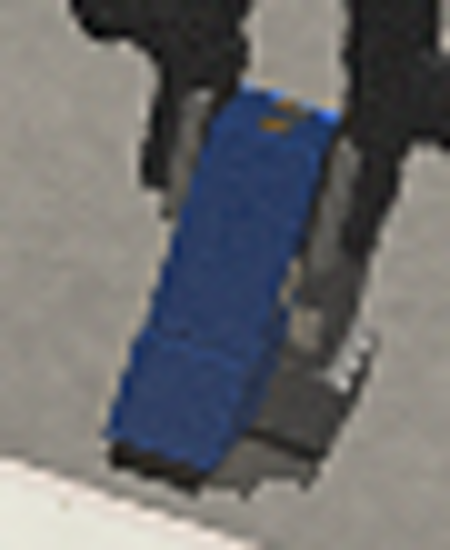

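Run:
```python
import cv2,numpy as np
a=cv2.imread('pics/l_wrist.png')[200:360,230:340]
cv2.imwrite('pics/l2.png',cv2.resize(a,None,fx=3.7,fy=3.7,interpolation=cv2.INTER_CUBIC))
```

```text
(no output)
```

View pics/l2.png

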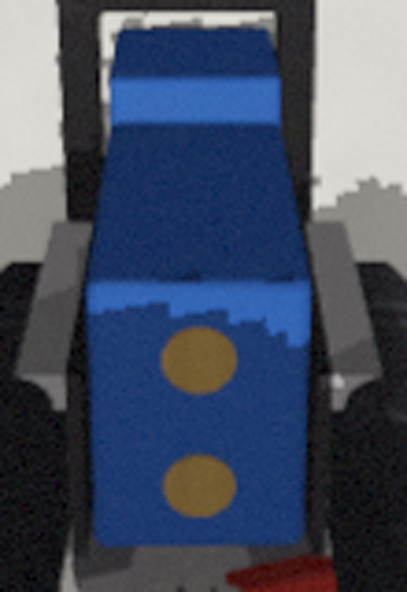

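Run:
```python
from fit import *
import pickle
np.set_printoptions(precision=4,suppress=True)
p=pickle.load(open('pics/l_wrist.pkl','rb'))
T=rot([180,0,171.006]);t=np.array([.4486,.2501,.2647])
f=lambda x,y:np.array([(x+.5)/3.7-.5+230,(y+.5)/3.7-.5+200])
ob=[((.017,.012,.076),f(87,281)),((.017,-.012,.076),f(310,281)),((-.017,.012,.076),f(96,546)),((-.017,-.012,.076),f(304,546)),((.023,.012,.03),f(112,77)),((.023,-.012,.03),f(281,77)),((.017,.012,.03),f(109,124)),((.017,-.012,.03),f(281,124))]
P=np.array([o[0] for o in ob]);U=np.array([o[1] for o in ob])
g=lambda v:(proj(p,model(v,T,t)(P))-U).ravel()
r=least_squares(g,[0,0,0,.21],x_scale=[10,.01,.01,.01]);print(r.x,r.fun)
th=np.radians(r.x[0]);o=r.x[1:]
pv=np.array([0,0,.1547]);zm=np.array([np.sin(th),0,-np.cos(th)]);xm=np.array([np.cos(th),0,np.sin(th)])
print((pv-o)@xm,(pv-o)@zm)
c=(15,18) 
# dots
W=model(r.x,T,t)
for x in (.008,.0085,-.008): print(x,(proj(p,W([(x,0,.076)]))-[230,200]+.5)*3.7-.5)
```

```text
[ 0.4145 -0.0005  0.0014  0.2228] [-0.7238  0.0649  0.2459 -0.0017 -0.7663 -0.0817 -0.3421 -0.1452  0.0115
  1.0363  0.5732  0.9873  1.0827 -0.9002  0.3386 -0.949 ]
3.806515149887095e-05 0.06812081046360882
0.008 [[197.711  355.2141]]
0.0085 [[197.7059 351.1795]]
-0.008 [[197.8677 479.5199]]
```

Run:
```python
import cv2,numpy as np
a=cv2.imread('pics/wrist0.png')[205:295,190:310]
cv2.imwrite('pics/w1.png',cv2.resize(a,None,fx=6,fy=6,interpolation=cv2.INTER_CUBIC))
a=cv2.imread('pics/scene0.png')[175:230,200:245]
b=cv2.imread('pics/side0.png')[235:290,270:320]
cv2.imwrite('pics/w2.png',np.hstack([cv2.resize(a,None,fx=8,fy=8,interpolation=cv2.INTER_CUBIC),cv2.resize(b,None,fx=8,fy=8,interpolation=cv2.INTER_CUBIC)]))
```

```text
(no output)
```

View pics/w1.png

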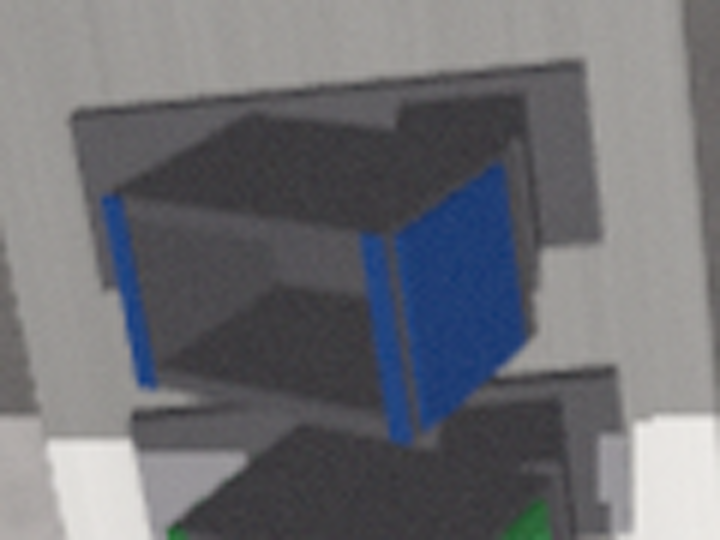

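View pics/w2.png

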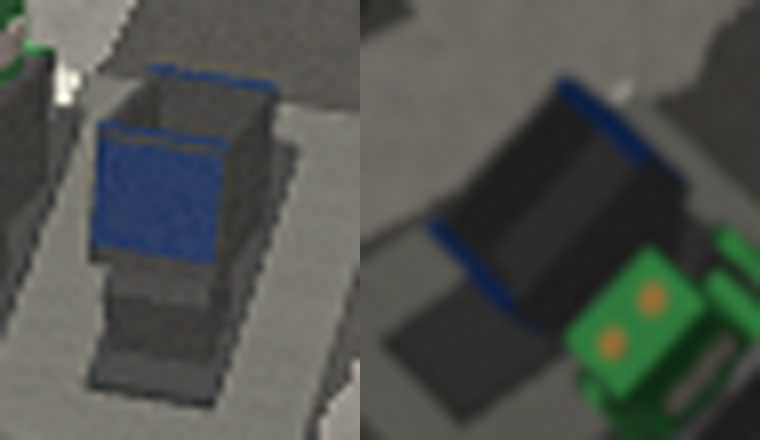

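Run:
```python
from h import *
from workcell import viewer
np.set_printoptions(precision=4,suppress=True)
S=viewer.camera_params('scene');D=viewer.camera_params('side')
Wp=dict(camera_matrix=np.array([[329.5513,0,283.2236],[0,329.5513,211.03],[0,0,1]]),xyz=np.array([0.54928408,0.08242049,0.37179329]),rotation=np.array([-18.3267432,.0153748411,-.0528445493]))
f=lambda x,y,s,ox,oy:np.array([(x+.5)/s-.5+ox,(y+.5)/s-.5+oy])
X=.0295;Y=.0185;Z=.036
C={'n+':(-X,Y,Z),'n-':(-X,-Y,Z),'f+':(X,Y,Z),'f-':(X,-Y,Z)}
w={'n+':f(104,197,6,190,205),'n-':f(141,388,6,190,205),'f+':f(387,233,6,190,205),'f-':f(414,443,6,190,205)}
s={'n+':f(278,88,8,200,175),'n-':f(150,66,8,200,175),'f+':f(230,148,8,200,175),'f-':f(97,124,8,200,175)}
d={'n+':f(70,220,8,270,235),'n-':f(172,325,8,270,235),'f+':f(202,78,8,270,235),'f-':f(325,185,8,270,235)}
def pts(v):
    a=np.radians(v[3]);b=np.radians(v[4])
    h=np.array([np.cos(a),np.sin(a),0]);up=np.array([0,0,1.])
    z=-np.sin(b)*h+np.cos(b)*up;x=np.cos(b)*h+np.sin(b)*up;y=np.cross(z,x)
    return v[:3]+np.array([c[0]*x+c[1]*y+c[2]*z for c in C.values()])
def run(obs,fixtilt=True):
    def g(v):
        if fixtilt: v=np.r_[v,30]
        P=pts(v);return np.concatenate([(proj(p,P)-np.array([o[k] for k in C])).ravel() for p,o in obs])
    r=least_squares(g,[.52,-.07,.045,5]+([] if fixtilt else [30]),x_scale=[.01,.01,.01,1]+([] if fixtilt else [1]));print(r.x,np.round(r.fun,1))
    return r.x
run([(Wp,w)]);run([(S,s)]);run([(D,d)]);run([(Wp,w),(S,s),(D,d)]);run([(Wp,w),(S,s),(D,d)],False);v=run([(S,s),(D,d)])
```

```text
[ 0.5159 -0.063   0.0424  6.343 ] [-0.1 -0.3  0.2 -0.2 -0.4  0.3  0.4  0.1]
[ 0.5232 -0.0628  0.0487  6.621 ] [-0.  -0.3  0.2  0.  -0.2 -0.1 -0.1  0.4]
[ 0.5011 -0.0958  0.0852  5.2027] [ 0.7  2.1 -1.4  0.2  2.6  0.1 -1.8 -2.3]
[ 0.5158 -0.0661  0.0379  6.1999] [ 1.   0.7  1.1  0.3  0.   1.4  0.6  0.5  0.1  0.3  0.5  0.6 -0.2  0.5
  0.2  0.9 -0.9  2.  -3.3 -0.6 -0.2  0.8 -4.9 -2.3]
[ 0.5153 -0.0663  0.0375  6.0416 28.9275] [ 0.7  0.8  0.7  0.5  0.4  1.3  0.9  0.3  0.1  0.2  0.6  0.4 -0.2  0.8
  0.1  1.1 -1.   2.  -3.4 -0.6 -0.   0.9 -4.8 -2.2]
[ 0.518  -0.0681  0.0401  6.0765] [-1.1  0.2 -0.6  0.4 -1.4  0.3 -1.1  0.7  0.4  1.6 -2.1 -1.   1.1  0.4
 -3.6 -2.7]
```

```bash
cat > bay.py <<'E'
from h import *
X=.0295;Y=.0185;Z=.036
C={'n+':(-X,Y,Z),'n-':(-X,-Y,Z),'f+':(X,Y,Z),'f-':(X,-Y,Z)}
def axes(v):
    a=np.radians(v[3]);b=np.radians(30)
    h=np.array([np.cos(a),np.sin(a),0]);up=np.array([0,0,1.])
    z=-np.sin(b)*h+np.cos(b)*up;x=np.cos(b)*h+np.sin(b)*up;y=np.cross(z,x);return x,y,z
def pts(v,CC=None):
    x,y,z=axes(v); return v[:3]+np.array([c[0]*x+c[1]*y+c[2]*z for c in (CC or C.values())])
E
python3 - <<'E'
from bay import *
from workcell import viewer
np.set_printoptions(precision=4,suppress=True)
S=viewer.camera_params('scene');D=viewer.camera_params('side')
Wp=dict(camera_matrix=np.array([[329.5513,0,283.2236],[0,329.5513,211.03],[0,0,1]]),xyz=np.array([0.54928408,0.08242049,0.37179329]),rotation=np.array([-18.3267432,.0153748411,-.0528445493]))
f=lambda x,y,s,ox,oy:np.array([(x+.5)/s-.5+ox,(y+.5)/s-.5+oy])
w={'n+':f(104,197,6,190,205),'n-':f(141,388,6,190,205),'f+':f(387,233,6,190,205),'f-':f(414,443,6,190,205)}
s={'n+':f(278,88,8,200,175),'n-':f(150,66,8,200,175),'f+':f(230,148,8,200,175),'f-':f(97,124,8,200,175)}
d={'n+':f(70,220,8,270,235),'n-':f(157,312,8,270,235),'f+':f(202,78,8,270,235),'f-':f(295,163,8,270,235)}
def run(obs):
    g=lambda v:np.concatenate([(proj(p,pts(v))-np.array([o[k] for k in C])).ravel() for p,o in obs])
    r=least_squares(g,[.52,-.07,.045,5],x_scale=[.01,.01,.01,1]);print(r.x,np.round(r.fun,1))
run([(Wp,w)]);run([(S,s)]);run([(D,d)]);run([(S,s),(D,d)]);run([(Wp,w),(S,s),(D,d)])
E
```

```text
[ 0.5159 -0.063   0.0424  6.343 ] [-0.1 -0.3  0.2 -0.2 -0.4  0.3  0.4  0.1]
[ 0.5232 -0.0628  0.0487  6.621 ] [-0.  -0.3  0.2  0.  -0.2 -0.1 -0.1  0.4]
[ 0.523  -0.0596  0.0285  6.0369] [ 0.2  0.9 -0.5 -0.2  0.7 -0.1 -0.4 -0.6]
[ 0.5175 -0.0661  0.0413  6.2803] [-0.3 -0.2  0.1  0.1 -0.5  0.  -0.3  0.4 -0.2  0.9 -0.8 -0.1  0.5 -0.4
 -0.5 -0.8]
[ 0.516  -0.0649  0.0398  6.2898] [ 0.7  0.3  0.8  0.2 -0.1  1.   0.6  0.4  0.5 -0.1  0.9  0.2  0.3  0.1
  0.6  0.5 -1.1  1.2 -1.6  0.2 -0.4 -0.1 -1.4 -0.5]
```

The joint fit from three views puts the blue bay's floor centre at about (0.5165, -0.0645, 0.041), with the row yaw at 6.3 degrees. The module leans about 27 degrees in the grip. I'll carry it over now.

{"op": "move_arm", "data": {"commands": [{"claw": -1,"travel": [0,0,-0.5],"turn": -5.1},{"claw": -1,"travel": [0,0,-0.5],"turn": -5.1},{"claw": -1,"travel": [0,-2,0],"turn": -5.1},{"claw": -1,"travel": [-0.1,-3.3,0],"turn": 0},{"claw": -1,"travel": [-0.1,-3.3,0],"turn": 0}]}}

```text
time: 9.83
ee_pos: [0.4204, 0.1702, 0.3569]
tcp_rot: [-180.0, -0.1, -173.5]
wrist_force: [0.4, -0.2, -1.2]
opening: 0.0234
```

{"op": "move_arm", "data": {"commands": [{"claw": -1,"travel": [-0.1,-3.5,0],"turn": 0},{"claw": -1,"travel": [-0.1,-3.5,0],"turn": 0},{"claw": -1,"travel": [-0.1,-3.5,0],"turn": 0},{"claw": -1,"travel": [-0.1,-3.5,0],"turn": 0},{"claw": -1,"travel": [-0.1,-3.5,0],"turn": 0}]}}

```text
time: 10.25
ee_pos: [0.4445, -0.0044, 0.3571]
tcp_rot: [180.0, -0.1, -173.7]
wrist_force: [0.6, 0.4, -1.1]
opening: 0.0233
```

{"op": "move_arm", "data": {"commands": [{"claw": -1,"travel": [-0.1,-3.5,0],"turn": 0},{"claw": -1,"travel": [-0.1,-3,0],"turn": 0},{"claw": -1,"travel": [0,0,0],"turn": 0},{"claw": -1,"travel": [0,0,0],"turn": 0},{"claw": -1,"travel": [0,0,0],"turn": 0}]}}

```text
time: 10.67
ee_pos: [0.4538, -0.067, 0.3574]
tcp_rot: [179.9, -0.1, -173.7]
wrist_force: [0.2, 0.7, -1.5]
opening: 0.0238
```

```bash
python3 shot.py q wrist side scene
python3 - <<'E'
import cv2,numpy as np
a=cv2.imread('pics/q_scene.png')[120:240,130:270]
b=cv2.imread('pics/q_side.png')[190:340,225:385]
cv2.imwrite('pics/q1.png',np.hstack([cv2.resize(a,(420,360),interpolation=cv2.INTER_CUBIC),cv2.resize(b,(380,360),interpolation=cv2.INTER_CUBIC)]))
E
```

```text
{'time': 10.6667, 'q': array([ -8.4015,  -8.1377,  -7.989 ,  90.2569,   0.0248, -14.6677]), 'ee_pos': array([ 0.4538, -0.067 ,  0.3574]), 'tcp_rot': array([ 179.9486,   -0.0984, -173.7338]), 'wrist_force': array([ 0.1782,  0.6651, -1.4625]), 'torque': array([ 0.0024, -0.0072,  0.0058]), 'opening': 0.023811205628321924}
```

View pics/q_wrist.png

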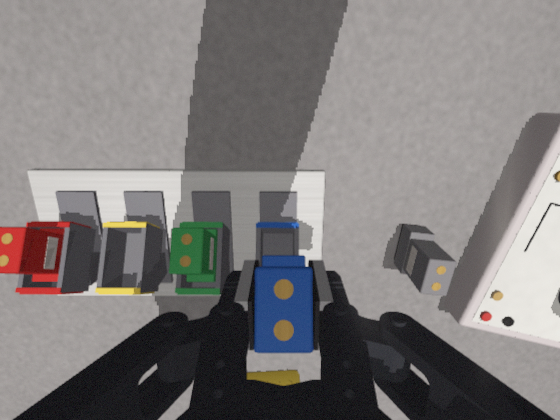

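View pics/q1.png

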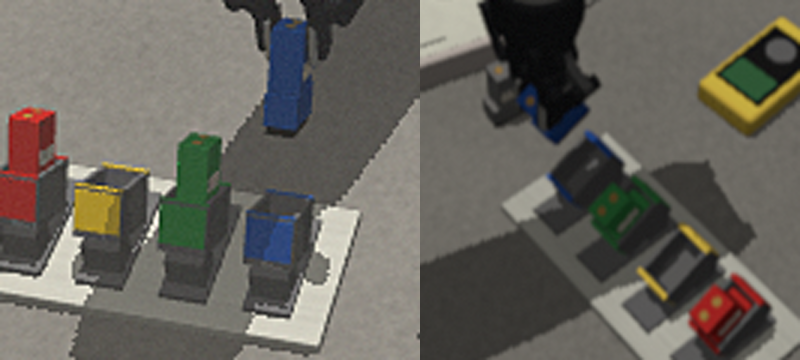

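Run:
```python
import cv2,numpy as np
a=cv2.imread('pics/q_wrist.png')[215:360,225:340]
cv2.imwrite('pics/q2.png',cv2.resize(a,None,fx=4.1,fy=4.1,interpolation=cv2.INTER_CUBIC))
```

```text
(no output)
```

View pics/q2.png

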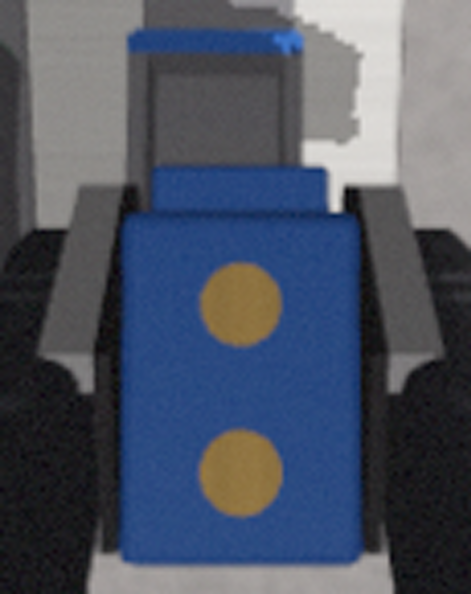

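Run:
```python
from fit import *
import bay, pickle
np.set_printoptions(precision=4,suppress=True)
p=pickle.load(open('pics/q_wrist.pkl','rb'))
T=rot([179.95,-.1,-173.73]);t=np.array([.4538,-.067,.3574])
f=lambda x,y:np.array([(x+.5)/4.1-.5+225,(y+.5)/4.1-.5+215])
ob=[((.017,.012,.076),f(121,215)),((.017,-.012,.076),f(360,215)),((-.017,.012,.076),f(120,563)),((-.017,-.012,.076),f(362,563)),((.023,.012,.03),f(153,167)),((.023,-.012,.03),f(329,167))]
P=np.array([o[0] for o in ob]);U=np.array([o[1] for o in ob])
g=lambda v:(proj(p,model(v,T,t)(P))-U).ravel()
r=least_squares(g,[30,0,0,.21],x_scale=[10,.01,.01,.01]);print(r.x,r.fun)
v0=np.array([.5165,-.0645,.041,6.3])
q=lambda im:(im-[225,215]+.5)*4.1-.5
print('pred rim',q(proj(p,bay.pts(v0,[(-.0295,.0185,.036),(-.0295,-.0185,.036),(-.0255,.0145,.036)]))))
# fit bay x,y with z fixed
U2=np.array([f(302,30),f(128,31)])
for z in (.039,.041,.043):
  g2=lambda v:(proj(p,bay.pts(np.r_[v[:2],z,v[2]],[(-.0295,.0185,.036),(-.0295,-.0185,.036)]))-U2).ravel()
  r2=least_squares(g2,[.5165,-.0645,6.3],x_scale=[.01,.01,1]);print(z,r2.x,r2.fun)
  v=np.r_[r2.x[:2],z,6.3]
  x,y,zz=bay.axes(v); o=model(r.x,T,t)([(0,0,0)])[0]; d=o-v[:3]; print('origin',o,'in slot',d@x,d@y,d@zz)
```

```text
[27.4634 -0.0349  0.0016  0.2162] [ 0.6967 -0.109  -0.5975 -0.1663 -0.1177  0.2034  0.1483  0.1456  0.015
 -0.0371 -0.1899 -0.0801]
pred rim [[298.2213  38.8139]
 [123.2645  39.1318]
 [279.455   57.5733]]
0.039 [ 0.5152 -0.0636  6.54  ] [ 0.002   0.     -0.002   0.0001]
origin [ 0.4879 -0.0614  0.1411] in slot 0.027777217206413282 0.005154150875573985 0.10189785929415875
0.041 [ 0.5145 -0.0636  6.5431] [ 0.1604  0.0015 -0.1604  0.0055]
origin [ 0.4879 -0.0614  0.1411] in slot 0.027411806946918218 0.00511313032663324 0.09979942792908436
0.043 [ 0.5138 -0.0637  6.5461] [ 0.3212  0.003  -0.3212  0.011 ]
origin [ 0.4879 -0.0614  0.1411] in slot 0.027046355695488432 0.005072072087839974 0.09770102023071454
```

{"op": "move_arm", "data": {"commands": [{"claw": -1,"travel": [0.2,-0.25,1.5],"turn": -0.2},{"claw": -1,"travel": [0.25,-0.26,1.7],"turn": 0},{"claw": -1,"travel": [0,0,1.2],"turn": 0},{"claw": -1,"travel": [0,0,0.48],"turn": 0},{"claw": -1,"travel": [0,0,0],"turn": 0}]}}

```text
time: 11.23
ee_pos: [0.4499, -0.0721, 0.3085]
tcp_rot: [180.0, -0.1, -173.5]
wrist_force: [-0.2, 1.1, -0.8]
opening: 0.0238
```

{"op": "move_arm", "data": {"commands": [{"claw": -1,"travel": [0,0,0],"turn": 0}]}}

```text
time: 11.32
ee_pos: [0.4502, -0.0723, 0.31]
tcp_rot: [-180.0, 0.0, -173.5]
wrist_force: [-0.3, -0.3, -1.4]
opening: 0.0235
```

```bash
python3 shot.py r wrist side scene
python3 - <<'E'
import cv2,numpy as np
a=cv2.imread('pics/r_scene.png')[140:230,180:270]
b=cv2.imread('pics/r_side.png')[210:310,250:345]
cv2.imwrite('pics/r1.png',np.hstack([cv2.resize(a,(400,400),interpolation=cv2.INTER_CUBIC),cv2.resize(b,(380,400),interpolation=cv2.INTER_CUBIC)]))
a=cv2.imread('pics/r_wrist.png')[180:360,225:340]
cv2.imwrite('pics/r2.png',cv2.resize(a,None,fx=3.3,fy=3.3,interpolation=cv2.INTER_CUBIC))
E
```

```text
{'time': 11.3167, 'q': array([ -9.1266,  -8.7637, -13.7734,  84.9801,   0.0016, -15.6624]), 'ee_pos': array([ 0.4502, -0.0723,  0.31  ]), 'tcp_rot': array([-179.9987,    0.0103, -173.4641]), 'wrist_force': array([-0.3067, -0.2787, -1.3913]), 'torque': array([ 0.0094, -0.0083, -0.0613]), 'opening': 0.023530215383171033}
```

View pics/r1.png

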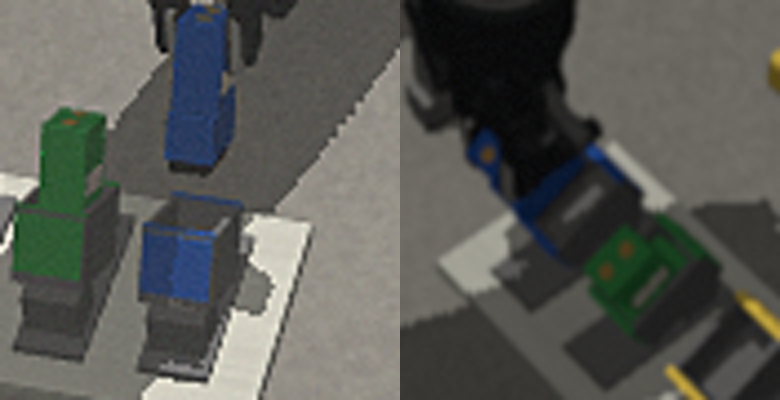

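View pics/r2.png

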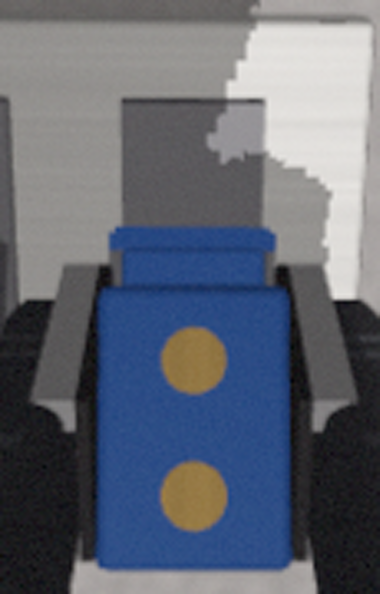

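Run:
```python
import cv2,numpy as np
a=cv2.imread('pics/r_scene.png')[138:186,208:240]
cv2.imwrite('pics/r3.png',cv2.resize(a,None,fx=12,fy=12,interpolation=cv2.INTER_CUBIC))
```

```text
(no output)
```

View pics/r3.png

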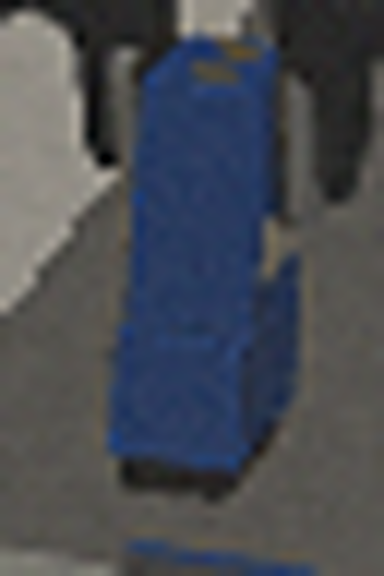

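Run:
```python
from fit import *
import bay, pickle
np.set_printoptions(precision=4,suppress=True)
p=pickle.load(open('pics/r_wrist.pkl','rb'));S=pickle.load(open('pics/r_scene.pkl','rb'))
T=rot([180,0,-173.46]);t=np.array([.4502,-.0723,.3100])
f=lambda x,y:np.array([(x+.5)/3.3-.5+225,(y+.5)/3.3-.5+180])
g12=lambda x,y:np.array([(x+.5)/12-.5+208,(y+.5)/12-.5+138])
P=np.array([(.017,.012,.076),(.017,-.012,.076),(-.017,.012,.076),(-.017,-.012,.076),(.023,.012,.03),(.023,-.012,.03)])
U=np.array([f(97,289),f(290,289),f(97,569),f(291,569),f(121,249),f(269,249)])
PS=np.array([(-.017,.012,.076),(-.017,-.012,.076),(-.023,.012,.03),(-.023,-.012,.03),(-.023,.012,.006),(-.023,-.012,.006)])
US=np.array([g12(145,75),g12(268,97),g12(120,322),g12(248,345),g12(110,457),g12(240,474)])
def fw(v): return (proj(p,model(v,T,t)(P))-U).ravel()
def fs(v): return (proj(S,model(v,T,t)(PS))-US).ravel()
W0=dict(camera_matrix=p['camera_matrix'],xyz=np.array([0.54928408,0.08242049,0.37179329]),rotation=np.array([-18.3267432,.0153748411,-.0528445493]))
h=lambda x,y,s,ox,oy:np.array([(x+.5)/s-.5+ox,(y+.5)/s-.5+oy])
bw=np.array([h(104,197,6,190,205),h(141,388,6,190,205),h(387,233,6,190,205),h(414,443,6,190,205)])
bs=np.array([h(278,88,8,200,175),h(150,66,8,200,175),h(230,148,8,200,175),h(97,124,8,200,175)])
def bfw(v): return (proj(W0,bay.pts(v))-bw).ravel()
def bfs(v): return (proj(S,bay.pts(v))-bs).ravel()
rb=least_squares(lambda v:np.r_[bfw(v),bfs(v)],[.516,-.064,.041,6.3],x_scale=[.01,.01,.01,1]);print('bay',rb.x,np.round(rb.fun,1))
# current wrist rim line: near outer corners
ur=np.array([f(275,229),f(110,229)])
print('rim pred in r',(proj(p,bay.pts(rb.x,[(-.0295,.0185,.036),(-.0295,-.0185,.036)]))-ur))
for n,fun in [('w',fw),('s+w',lambda v:np.r_[fw(v),fs(v)])]:
    r=least_squares(fun,[27,-.03,0,.21],x_scale=[10,.01,.01,.01]);print(n,r.x,np.round(r.fun,1))
    o=model(r.x,T,t)([(0,0,0)])[0];x,y,z=bay.axes(rb.x);d=o-rb.x[:3];print('origin',o,'slot',d@x,d@y,d@z)
```

```text
bay [ 0.5153 -0.0651  0.0387  6.2797] [ 0.3  0.2  0.4 -0.  -0.6  0.9  0.1  0.1  0.5  0.   1.   0.3  0.3  0.2
  0.6  0.6]
rim pred in r [[-1.9864 -0.2733]
 [-2.0301 -0.4316]]
w [27.2404 -0.0345  0.0017  0.2161] [ 0.8 -0.2 -0.5 -0.2 -0.2  0.3  0.4  0.3  0.7 -0.1 -1.4 -0.1]
origin [ 0.4843 -0.0667  0.0939] slot 0.0007445653355431549 0.001825162247801188 0.06326617235922823
s+w [27.7439 -0.034   0.0016  0.2142] [ 0.3 -0.9 -0.4 -0.9 -0.9  0.9  0.6  0.8  0.3  0.  -1.3 -0.   0.8  0.5
  1.4  0.2  0.8  1.   0.9  0.7  1.   0.2  0.8  0.4]
origin [ 0.4838 -0.0669  0.0958] slot 0.0011987526135793548 0.0017326938275520163 0.065167334117265
```

{"op": "move_arm", "data": {"commands": [{"claw": -1,"travel": [-0.34,-0.03,0.66],"turn": 0},{"claw": -1,"travel": [-0.35,0,0.67],"turn": 0},{"claw": -1,"travel": [-0.35,0,0.67],"turn": 0},{"claw": -1,"travel": [-0.35,0,0.66],"turn": 0},{"claw": -1,"travel": [0,0,0],"turn": 0}]}}

```text
time: 11.88
ee_pos: [0.4642, -0.0714, 0.281]
tcp_rot: [180.0, -0.1, -173.5]
wrist_force: [0.7, 0.3, -2.2]
opening: 0.0239
```

```bash
python3 shot.py s wrist side scene
python3 - <<'E'
import cv2,numpy as np
a=cv2.imread('pics/s_scene.png')[150:230,190:260]
b=cv2.imread('pics/s_side.png')[215:305,255:340]
cv2.imwrite('pics/s1.png',np.hstack([cv2.resize(a,(400,457),interpolation=cv2.INTER_CUBIC),cv2.resize(b,(400,457),interpolation=cv2.INTER_CUBIC)]))
a=cv2.imread('pics/s_wrist.png')[180:360,225:340]
cv2.imwrite('pics/s2.png',cv2.resize(a,None,fx=3.3,fy=3.3,interpolation=cv2.INTER_CUBIC))
E
```

```text
{'time': 11.8833, 'q': array([ -8.7385,  -6.5836, -15.0258,  81.6961,   0.0038, -15.2438]), 'ee_pos': array([ 0.4642, -0.0714,  0.281 ]), 'tcp_rot': array([ 179.96  ,   -0.1325, -173.4946]), 'wrist_force': array([ 0.7004,  0.2647, -2.2037]), 'torque': array([ 0.0579,  0.0211, -0.0509]), 'opening': 0.02386613716781633}
```

View pics/s1.png

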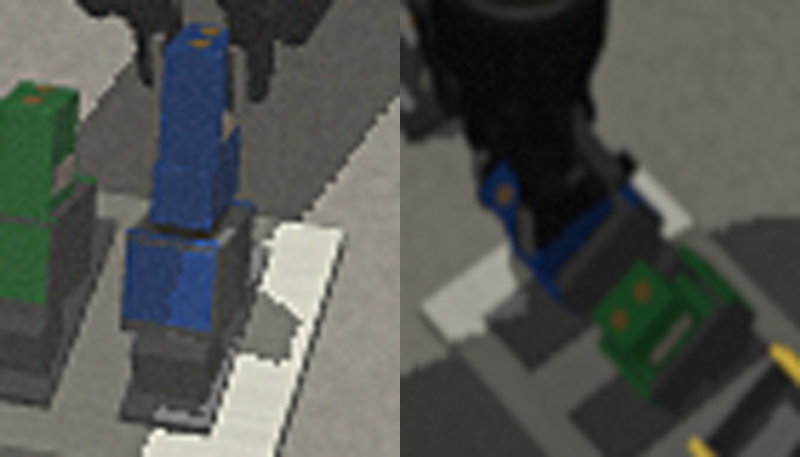

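View pics/s2.png

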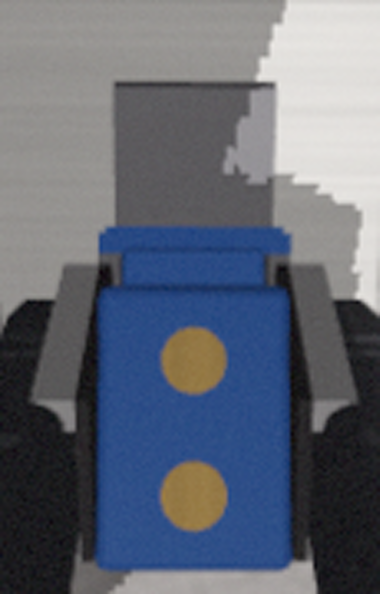

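{"op": "move_arm", "data": {"commands": [{"claw": -1,"travel": [-0.25,0,0.43],"turn": 0},{"claw": -1,"travel": [-0.25,0,0.43],"turn": 0},{"claw": -1,"travel": [-0.2,0,0.35],"turn": 0},{"claw": -1,"travel": [0,0,0],"turn": 0}]}}

```text
time: 12.37
ee_pos: [0.4711, -0.0706, 0.2699]
tcp_rot: [180.0, -0.1, -173.5]
wrist_force: [-1.0, 0.4, -2.0]
opening: 0.0238
```

```bash
python3 shot.py t wrist side scene
python3 - <<'E'
import cv2,numpy as np
a=cv2.imread('pics/t_scene.png')[150:230,190:260]
b=cv2.imread('pics/t_wrist.png')[180:360,225:340]
cv2.imwrite('pics/t1.png',np.hstack([cv2.resize(a,(450,514),interpolation=cv2.INTER_CUBIC),cv2.resize(b,(328,514),interpolation=cv2.INTER_CUBIC)]))
E
```

```text
{'time': 12.3667, 'q': array([ -8.5237,  -5.5751, -15.3249,  80.3069,   0.0017, -15.027 ]), 'ee_pos': array([ 0.4711, -0.0706,  0.2699]), 'tcp_rot': array([ 179.9837,   -0.0543, -173.4967]), 'wrist_force': array([-0.9838,  0.446 , -2.0331]), 'torque': array([-0.0151,  0.0128,  0.0002]), 'opening': 0.023751799910046167}
```

View pics/t1.png

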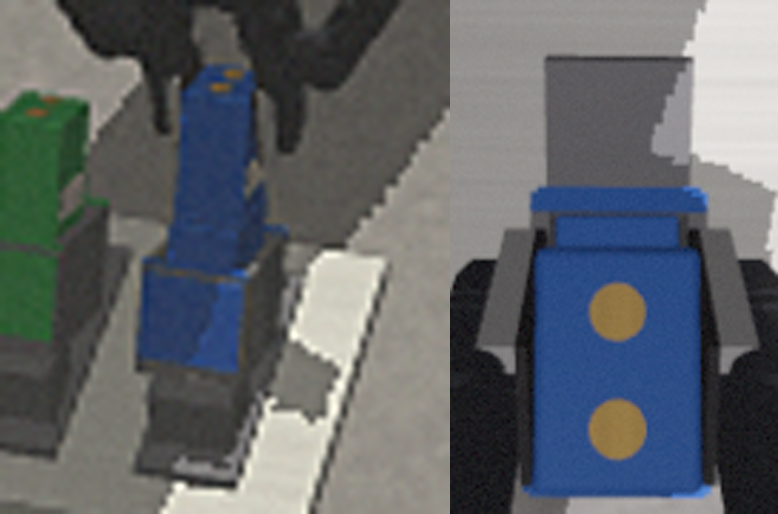

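{"op": "move_arm", "data": {"commands": [{"claw": -1,"travel": [-0.22,0,0.32],"turn": 0},{"claw": -1,"travel": [-0.2,0,0.35],"turn": 0},{"claw": -1,"travel": [-0.1,0,0.17],"turn": 0},{"claw": -1,"travel": [0,0,0],"turn": 0},{"claw": -1,"travel": [0,0,0],"turn": 0}]}}

```text
time: 12.93
ee_pos: [0.4761, -0.0701, 0.2623]
tcp_rot: [180.0, -0.0, -173.5]
wrist_force: [0.3, 0.1, -1.3]
opening: 0.0235
```

```bash
python3 shot.py u wrist side scene
python3 - <<'E'
import cv2,numpy as np
a=cv2.imread('pics/u_scene.png')[150:230,190:260]
b=cv2.imread('pics/u_wrist.png')[180:360,225:340]
cv2.imwrite('pics/u1.png',np.hstack([cv2.resize(a,(450,514),interpolation=cv2.INTER_CUBIC),cv2.resize(b,(328,514),interpolation=cv2.INTER_CUBIC)]))
E
```

```text
{'time': 12.9333, 'q': array([ -8.3704,  -4.8037, -15.4592,  79.3703,  -0.0016, -14.8736]), 'ee_pos': array([ 0.4761, -0.0701,  0.2623]), 'tcp_rot': array([ 179.9949,   -0.0253, -173.4968]), 'wrist_force': array([ 0.2952,  0.0579, -1.3165]), 'torque': array([-0.0119, -0.0076, -0.006 ]), 'opening': 0.023463533026713997}
```

View pics/u1.png

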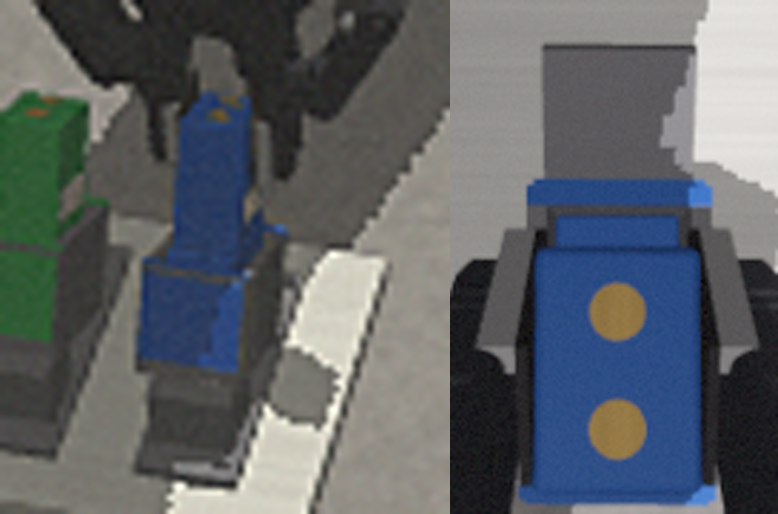

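{"op": "move_arm", "data": {"commands": [{"claw": -1,"travel": [-0.15,0,0.26],"turn": 0},{"claw": -1,"travel": [-0.15,0,0.26],"turn": 0},{"claw": -1,"travel": [0,0,0],"turn": 0},{"claw": -1,"travel": [0,0,0],"turn": 0}]}}

```text
time: 13.42
ee_pos: [0.4791, -0.0697, 0.257]
tcp_rot: [180.0, -0.0, -173.5]
wrist_force: [-0.2, -0.6, -1.1]
opening: 0.0236
```

{"op": "move_arm", "data": {"commands": [{"claw": -1,"travel": [-0.1,0,0.17],"turn": 0},{"claw": -1,"travel": [0,0,0],"turn": 0},{"claw": -1,"travel": [0,0,0],"turn": 0}]}}

```text
time: 13.67
ee_pos: [0.4801, -0.0696, 0.2555]
tcp_rot: [180.0, -0.0, -173.5]
wrist_force: [-0.1, 0.1, -0.9]
opening: 0.0239
```

```bash
python3 shot.py v wrist scene
python3 - <<'E'
import cv2,numpy as np
a=cv2.imread('pics/v_scene.png')[150:230,190:260]
b=cv2.imread('pics/v_wrist.png')[180:360,225:340]
cv2.imwrite('pics/v1.png',np.hstack([cv2.resize(a,(450,514),interpolation=cv2.INTER_CUBIC),cv2.resize(b,(328,514),interpolation=cv2.INTER_CUBIC)]))
E
```

```text
{'time': 13.6667, 'q': array([ -8.2518,  -4.1633, -15.61  ,  78.5602,   0.0012, -14.7509]), 'ee_pos': array([ 0.4801, -0.0696,  0.2555]), 'tcp_rot': array([ 179.9971,   -0.0064, -173.5009]), 'wrist_force': array([-0.124 ,  0.1124, -0.9303]), 'torque': array([-0.0286,  0.0079, -0.0086]), 'opening': 0.023893216667969328}
```

View pics/v1.png

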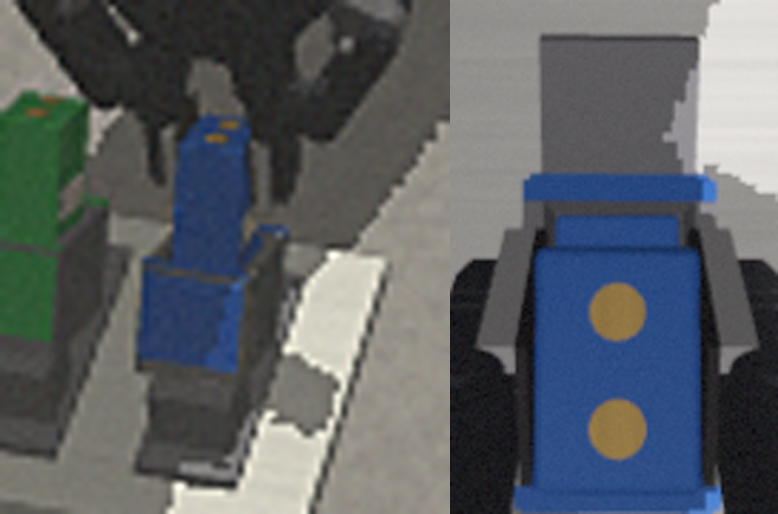

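{"op": "move_arm", "data": {"commands": [{"claw": -1,"travel": [-0.1,0,0.17],"turn": 0},{"claw": -1,"travel": [0,0,0],"turn": 0},{"claw": -1,"travel": [0,0,0],"turn": 0}]}}

```text
time: 14.02
ee_pos: [0.4812, -0.0695, 0.254]
tcp_rot: [-180.0, 0.0, -173.5]
wrist_force: [0.1, -0.0, -0.6]
opening: 0.0237
```

{"op": "move_arm", "data": {"commands": [{"claw": -1,"travel": [-0.1,0,0.17],"turn": 0},{"claw": -1,"travel": [0,0,0],"turn": 0},{"claw": -1,"travel": [0,0,0],"turn": 0}]}}

```text
time: 14.27
ee_pos: [0.4813, -0.0695, 0.2535]
tcp_rot: [-180.0, -0.1, -173.5]
wrist_force: [-11.4, -1.7, 14.4]
opening: 0.0236
```

Contact now: about 18 N, nearly all along the bay axis, which points to the floor. I'll check.

```bash
python3 shot.py w wrist scene side
python3 - <<'E'
import cv2,numpy as np
a=cv2.imread('pics/w_scene.png')[150:230,190:260]
b=cv2.imread('pics/w_wrist.png')[180:360,225:340]
cv2.imwrite('pics/w3.png',np.hstack([cv2.resize(a,(450,514),interpolation=cv2.INTER_CUBIC),cv2.resize(b,(328,514),interpolation=cv2.INTER_CUBIC)]))
cv2.imwrite('pics/w4.png',cv2.resize(b,None,fx=3.3,fy=3.3,interpolation=cv2.INTER_CUBIC))
E
```

```text
{'time': 14.2667, 'q': array([ -8.2066,  -3.9298, -15.6189,  78.3639,  -0.0478, -14.6909]), 'ee_pos': array([ 0.4813, -0.0695,  0.2535]), 'tcp_rot': array([-179.9672,   -0.0634, -173.5158]), 'wrist_force': array([-11.3508,  -1.6895,  14.4115]), 'torque': array([-0.2206,  2.0268, -0.0074]), 'opening': 0.023591108136502413}
```

View pics/w3.png

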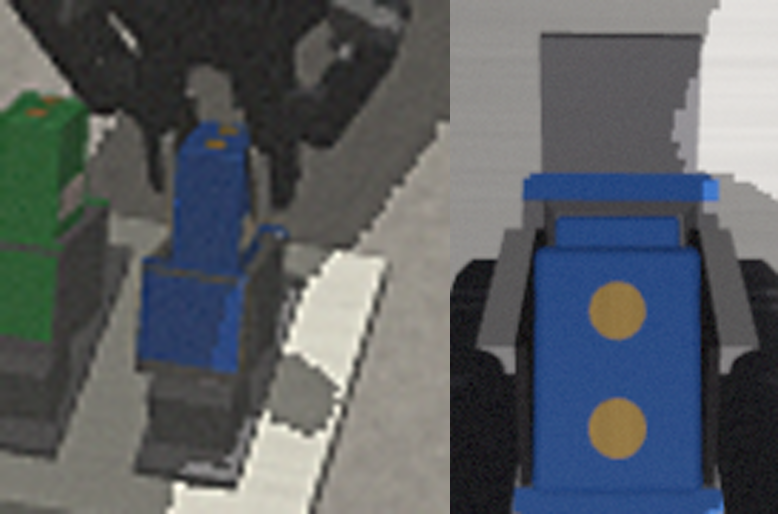

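View pics/w4.png

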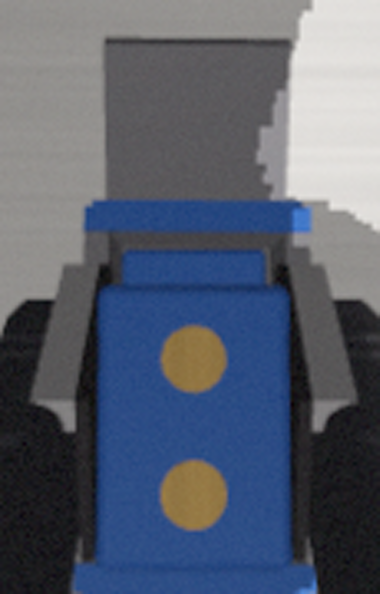

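Run:
```python
from fit import *
import bay, pickle
np.set_printoptions(precision=4,suppress=True)
p=pickle.load(open('pics/w_wrist.pkl','rb'));S=pickle.load(open('pics/w_scene.pkl','rb'))
T=rot([180.03,-.06,-173.516]);t=np.array([.4813,-.0695,.2535])
f=lambda x,y:np.array([(x+.5)/3.3-.5+225,(y+.5)/3.3-.5+180])
P=np.array([(.017,.012,.076),(.017,-.012,.076),(.023,.012,.03),(.023,-.012,.03)])
U=np.array([f(97,288),f(291,288),f(121,251),f(269,251)])
dots=[f(194,359),f(194,495)]
PC=np.array([(.008,0,.076),(-.008,0,.076)])
r=least_squares(lambda v:np.r_[(proj(p,model(v,T,t)(P))-U).ravel(),(proj(p,model(v,T,t)(PC))-dots).ravel()],[30,-.03,0,.21],x_scale=[10,.01,.01,.01]);print(r.x,np.round(r.fun,1))
# bay from this image
Q=[(-.0295,-.0185,.036),(-.0295,.0185,.036),(-.0255,-.0185,.036),(-.0255,.0185,.036),(.0255,-.0185,.036),(.0255,.0185,.036)]
V=np.array([f(86,202),f(312,202),f(84,232),f(313,232),f(75,566),f(319,566)])
rb=least_squares(lambda v:(proj(p,bay.pts(v,Q))-V).ravel(),[.516,-.064,.04,6.3],x_scale=[.01,.01,.01,1]);print('bay',rb.x,np.round(rb.fun,1))
o=model(r.x,T,t)([(0,0,0)])[0];x,y,z=bay.axes(rb.x);d=o-rb.x[:3];print('origin',o,'slot',d@x,d@y,d@z)
# compare against predicted image of home at theta=30 given this bay
hm=[(-.017,-.012,.076),(-.017,.012,.076),(-.023,-.012,.03),(-.023,.012,.03),(-.008,0,.076),(.008,0,.076)]
q=lambda im:(im-[225,180]+.5)*3.3-.5
print('home pred wrist',q(proj(p,bay.pts(rb.x,hm))))
```

```text
[28.0711 -0.0339  0.0017  0.213 ] [ 0.3 -0.4 -0.2 -0.4  0.4 -0.  -1.  -0.   0.1  0.5  0.1  0.4]
bay [ 0.5141 -0.0637  0.0425  6.1823] [-0.5  0.7  0.2  1.  -0.  -0.9  0.  -0.6  0.2 -0.2  0.1  0.1]
origin [ 0.5146 -0.0641  0.0405] slot -0.0006040494923407562 -0.0005084275998327627 -0.001975983517501319
home pred wrist [[103.4775 269.0727]
 [297.2451 269.8639]
 [126.0784 247.3919]
 [270.3097 247.9837]
 [200.1762 343.8779]
 [199.8185 481.3246]]
```

{"op": "move_arm", "data": {"commands": [{"claw": -1,"travel": [0.1,0,0.05],"turn": 0},{"claw": -1,"travel": [0.1,0,0.05],"turn": 0},{"claw": -1,"travel": [0,0,0],"turn": 0}]}}

```text
time: 14.67
ee_pos: [0.4801, -0.0697, 0.2527]
tcp_rot: [-180.0, 0.1, -173.5]
wrist_force: [-4.9, 0.6, 12.6]
opening: 0.0238
```

```bash
python3 shot.py x wrist scene
python3 - <<'E'
import cv2,numpy as np
a=cv2.imread('pics/x_scene.png')[150:230,190:260]
b=cv2.imread('pics/x_wrist.png')[180:360,225:340]
cv2.imwrite('pics/x3.png',np.hstack([cv2.resize(a,(450,514),interpolation=cv2.INTER_CUBIC),cv2.resize(b,(328,514),interpolation=cv2.INTER_CUBIC)]))
E
```

```text
{'time': 14.6667, 'q': array([ -8.2567,  -4.1841, -15.9395,  78.1251,   0.0005, -14.7516]), 'ee_pos': array([ 0.4801, -0.0697,  0.2527]), 'tcp_rot': array([-179.9701,    0.1157, -173.5051]), 'wrist_force': array([-4.8871,  0.6249, 12.5877]), 'torque': array([0.147 , 0.5795, 0.0476]), 'opening': 0.02382365160445125}
```

View pics/x3.png

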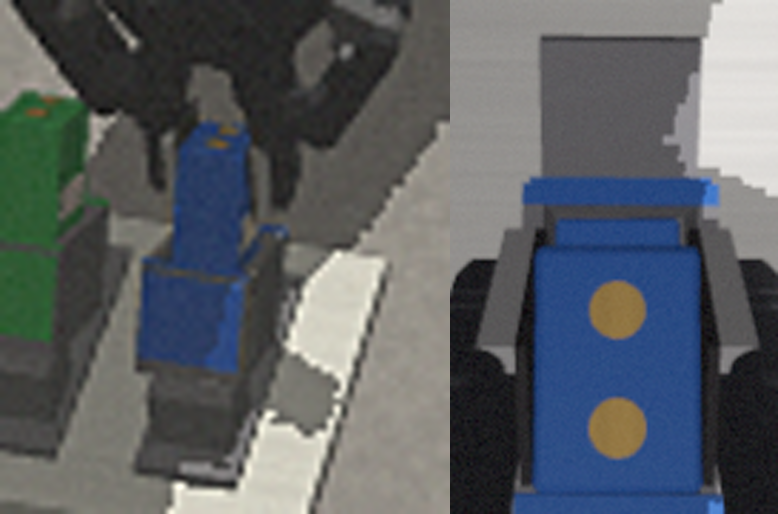

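The module is on the floor with the load along the axis. Releasing now.

{"op": "move_arm", "data": {"commands": [{"claw": -0.2,"travel": [0,0,0],"turn": 0},{"claw": -0.1,"travel": [0,0,0],"turn": 0},{"claw": -0.1,"travel": [0,0,0],"turn": 0}]}}

```text
time: 15.02
ee_pos: [0.4801, -0.0696, 0.251]
tcp_rot: [180.0, -0.0, -173.5]
wrist_force: [-0.0, -0.6, 0.2]
opening: 0.0385
```

```bash
python3 shot.py y wrist scene
python3 - <<'E'
import cv2,numpy as np
a=cv2.imread('pics/y_scene.png')[150:230,190:260]
b=cv2.imread('pics/y_wrist.png')[180:360,225:340]
cv2.imwrite('pics/y3.png',np.hstack([cv2.resize(a,(450,514),interpolation=cv2.INTER_CUBIC),cv2.resize(b,(328,514),interpolation=cv2.INTER_CUBIC)]))
E
```

```text
{'time': 15.0167, 'q': array([ -8.2476,  -4.0766, -16.0309,  78.0548,   0.0008, -14.751 ]), 'ee_pos': array([ 0.4801, -0.0696,  0.251 ]), 'tcp_rot': array([ 179.997 ,   -0.0086, -173.4966]), 'wrist_force': array([-0.0468, -0.5787,  0.1889]), 'torque': array([-0.0063,  0.0067,  0.0158]), 'opening': 0.03852452867782849}
```

View pics/y3.png

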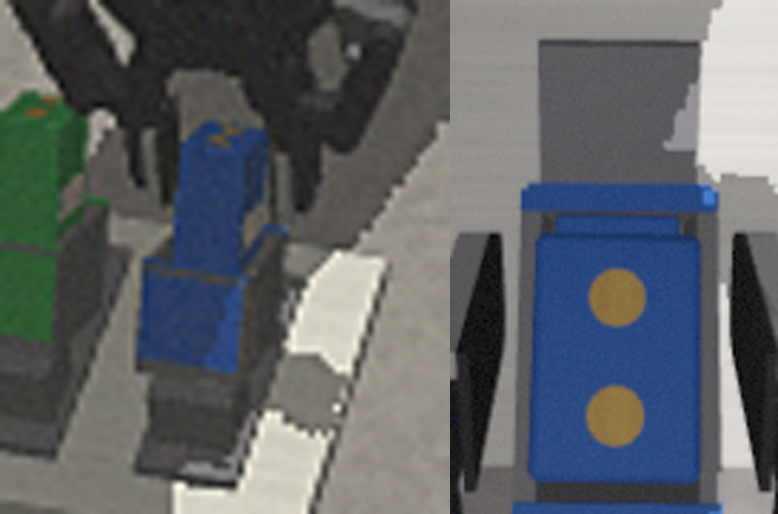

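{"op": "move_arm", "data": {"commands": [{"claw": -0.1,"travel": [0,0,-2],"turn": 0},{"claw": -0.1,"travel": [0,0,-3],"turn": 0},{"claw": -0.1,"travel": [0,0,-3],"turn": 0},{"claw": -0.1,"travel": [0,0,-3],"turn": 0},{"claw": -0.1,"travel": [-2,0,0],"turn": 0}]}}

```text
time: 15.53
ee_pos: [0.499, -0.0676, 0.3678]
tcp_rot: [-179.9, 0.4, -173.5]
wrist_force: [0.2, 0.5, 1.5]
opening: 0.0385
```

{"op": "move_arm", "data": {"commands": [{"claw": -0.1,"travel": [-3,0,0],"turn": 0},{"claw": -0.1,"travel": [-3,0,0],"turn": 0},{"claw": 0,"travel": [0,0,0],"turn": 0},{"claw": 0,"travel": [0,0,0],"turn": 0},{"claw": 0,"travel": [0,0,0],"turn": 0}]}}

```text
time: 15.95
ee_pos: [0.5594, -0.0605, 0.3607]
tcp_rot: [180.0, -0.1, -173.5]
wrist_force: [-0.3, 0.2, -0.7]
opening: 0.043
```

```bash
python3 shot.py z wrist scene side
python3 - <<'E'
import cv2,numpy as np
a=cv2.imread('pics/z_scene.png')[145:235,110:260]
b=cv2.imread('pics/z_wrist.png')
cv2.imwrite('pics/z3.png',cv2.resize(a,(750,450),interpolation=cv2.INTER_CUBIC))
E
```

```text
{'time': 15.95, 'q': array([ -6.1752,   6.0733,   6.3739,  90.3776,  -0.0019, -12.6842]), 'ee_pos': array([ 0.5594, -0.0605,  0.3607]), 'tcp_rot': array([ 179.9849,   -0.0756, -173.4909]), 'wrist_force': array([-0.2895,  0.1505, -0.6525]), 'torque': array([-0.0477,  0.025 , -0.024 ]), 'opening': 0.04303736484417335}
```

View pics/z3.png

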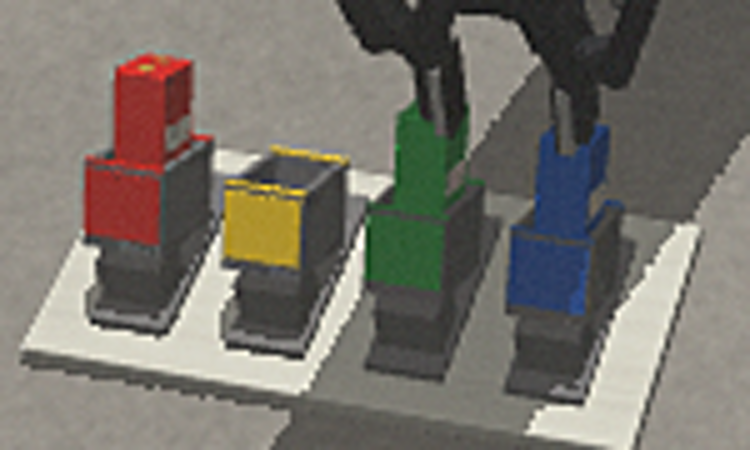

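View pics/z_wrist.png

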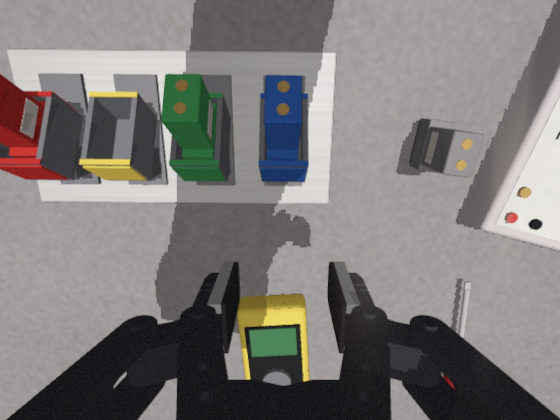

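View pics/z_scene.png

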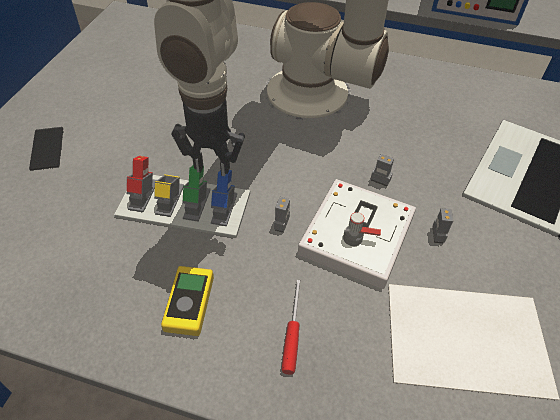

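Run:
```python
import cv2,numpy as np
a=cv2.imread('pics/z_wrist.png')[60:200,150:320]
cv2.imwrite('pics/z4.png',cv2.resize(a,None,fx=4.2,fy=4.2,interpolation=cv2.INTER_CUBIC))
```

```text
(no output)
```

View pics/z4.png

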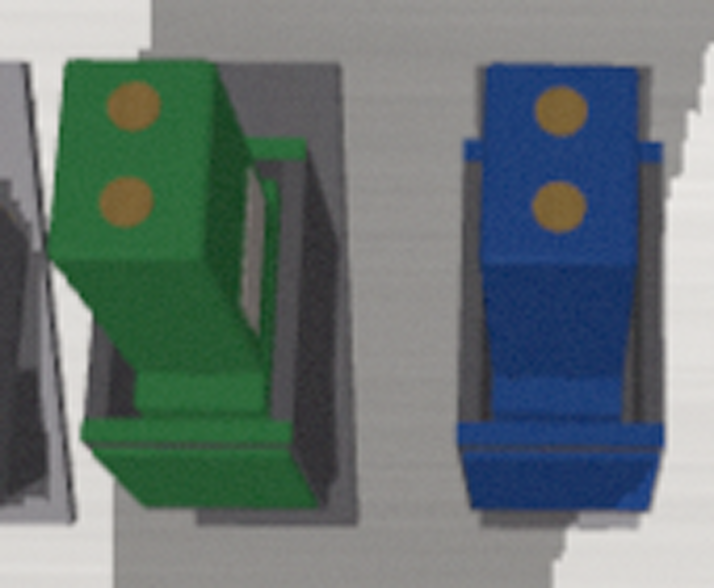

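The blue module sits in its bay exactly like the green one: the same top-to-rim offsets, within about 1 px. The gripper is clear of everything, so I'm handing in.

```bash
python3 -c "
from workcell import bot,status
print(status.get_obs()['time']); print(bot.job_done())"
```

```text
16.1
the job is handed in; nothing more can be done
None
```

The blue module is in the blue-labelled bay and looks fully home. I handed the job in at 16.1 s of the 53 s allowed; no verdict was reported.

**Clamp:** I pulled the collar up about 9 mm, turned it clockwise 74° (1.30 rad) and let it drop. Its top came back to the same pixel in the scene picture, and the red arm was still swung clear at the end.

**Module:** The moves cannot tilt the tool, so I leaned the module about 27° in the grip by drawing its foot against the pocket's near wall. I then lowered it along the bay axis with no contact on the way. I held it until it touched the floor, which pushed back with about 18 N along the bay axis. I pressed it about 2° further over and released it, and it settled the rest of the way to the bay's lean.

**Last checks:**
- The blue module sits in its bay as the green one does in its own: top-to-rim distances agree within about 1 px (0.8 mm).
- In the last pictures the red and green modules, the multimeter and the screwdriver looked where they were before.
- The gripper was clear of everything, with the fingertips about 7 cm above the modules.

**Disagreements:** The wrist camera read heights about 3.5 mm low. The separate camera fits of the bay's position also differed, by up to 7 mm in x and 20 mm in height, the side camera worst. I therefore used joint fits and took the floor from the contact force.

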